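# Find the stiff push switch by feel and fit it in the switch box

### The arm

A 7-joint arm with a two-finger parallel gripper is mounted at the origin on the work surface; the furniture and walls round the work are solid. World frame = base frame: x ahead of the robot, y to its left, z up, the work surface at z = 0. Lengths are in mm, angles in rad, forces in N, time in s.
With the tool pointing down it reaches from about 425 to 950 mm from the base axis. Payload 16.7 kg.
Tool frame: the origin (TCP) lies midway between the tips of the shut fingers; the grasp point (between the pads) lies 19 mm behind it; z points along the fingers, y is the direction in which the jaws open and shut (so a half turn about z gives the same grasp; the last joint's range is limited). The gripper opens to 94 mm and grips with 3 to 60 N. Pads are 16 mm wide; open, the fingers measure 119 mm over their backs; the gripper's body (75 mm by 177 mm) begins 78 mm behind the grasp point.
Start: joints at [1.034, 0.426, 0.074, 1.606, -0.034, 1.111, -0.067], TCP at [254.595, -625.103, 172.467] pointing down, gripper open.
Joint ranges: [-2.85, 2.85], [-0.5, 2.14], [-1.23, 1.37], [0.21, 2.46], [-1.02, 4.16], [0.16, 2.05], [-2.73, 2.73]. Speed limits (rad/s): [1.89, 1.89, 2.39, 2.39, 3.01, 3.01, 3.01].

### API

Orientations are given as a unit quaternion [x, y, z, w].
In Python, from plant import r gives the robot as it stands.
- The arm moves only by the shell command python3 -m pendant 'ROWS' [OPENING]. ROWS is JSON, a list of rows, each an object of numbers: "dx", "dy", "dz": the shift along the tool's x, y, z in units of 50 mm (1.0 is 50 mm); "turn": the turn about the tool's z in units of 5 degrees (1.0 is 5 degrees). A call has 1 to 20 rows; each row is the pose to reach, as a shift and turn from the pose measured when the call began, along the tool's axes at that moment; what a row does not reach only later rows make up. A row lasts 1/8 s, in which the tool goes at most 62.5 mm and 10.7 degrees, less where a joint would pass 70% of its speed; a pose out of reach is approached as far as the arm can. A call with a gripper value outside its range is refused whole. OPENING is the opening, from -1 (shut) to 1 (fully open), set as the call begins (- or left out, the last holds). The fingers move at their own pace and stop on an object; the grip force is fixed at half the most. Time passes only in rows, so rows that repeat a pose let the fingers close. It gives the time, the measured TCP pose, the force and the opening at its end, in the units of the state.
- r.observe(): the state, without advancing time (a new reading comes with each control period).
- r.read_camera(name): name is "side" or "top"; returns the picture (400x640x3 uint8, red, green, blue); there is no depth.
- r.calibration(name): a dict with "fx", "fy", "cx", "cy" (pixels), "distortion" ([k1, k2, p1, p2, k3] as OpenCV has them; the pictures are not rectified), "R" (3x3) and "t" (3): a world point X has camera coordinates R X + t. Camera axes: x right, y down, z forward; pixel columns grow to the right and rows downward; lengths in mm; the calibration is good to about 2 mm. A picture is of the moment at which its call begins. calibration takes no time and is no camera call.
- r.finish_job(): hands the job in, once; it reports no verdict.
The state is a dict: "clock": time; "joint_pos": joint angles; "joint_vel": joint speeds; "joint_torque": joint torques, N m; "eef_pos": TCP position; "tool_rot": TCP orientation; "contact_force": force on the tool from outside, world axes, zero at the start; "moment": the same for the moment, N m; "finger_gap": finger opening in mm.
Only numpy, scipy, OpenCV 4.12 (cv2) and the standard library are available. Lean on these libraries where they do the work, as an engineer would, in place of code of your own. Each camera call takes 0.05 s, during which the arm holds its last target.

### The job

Of the three look-alike green-capped push switches, the blue switch box of the glue heater needs the stiff one, which a light push does not set off. Press the caps gently from above, never with more than about 8 newtons: two of them click and stay in, the stiff one stays out. Once both light ones are clicked in, pick the stiff one up by its housing and fit it upright and fully home in the box's square socket with its cap still out; leave the other two standing where they are, and do not disturb the mug, the sanding block or the spool clamp.

Things in the scene. Friction and masses are not known exactly. Their poses are not given: they have to be found in the camera images.
- socket_mouth (a point): Centre of the open square socket (42.4 x 42.4 mm, 16 mm deep, 2 mm chamfer) in the flat top of the fixed blue switch box (130 x 100 mm, 42 mm high), at the height of that top. x and y axes along the socket's sides, z up. A small amber lamp, 6 mm high, stands 70 mm from the socket towards +x; the box edges are 40 mm from it towards -x and 50 mm towards +y and -y.
- switch_a_center (a point): Centre of the square housing of a loose push switch (grey foot, black top, round green cap); the three look alike. Housing 40 x 40 mm, 42 mm high, its centre 21 mm above its foot, about 0.5 kg; x, y axes along its sides, z up. Hold it by the upper half of the housing across two opposite sides, never by the cap. Any quarter turn fits the socket; seated, the centre is 5 mm above the box top.
- cap_a_top (a point): Centre of the top face of the green cap of switch_a: 27 mm across, 60 mm above the foot of its housing when out, 53.5 mm when clicked in; z up. The head of the cap is cushioned: it gives 0.2 mm per newton before and while the cap itself (the joint) moves, up to 2.5 mm. Press slowly, 5 mm/s or so: its inertia adds a newton or two when hurried.
- cap_a (a joint): How far the cap of switch_a is pressed, m: 0 out, 0.0065 in, a hard stop. Snap action: resists from the first touch, most at 1.7 mm, then ever less; past 4 mm it snaps the rest of the way in by itself and stays in (let go sooner, it comes out again). Two of the three click at 3 to 5 N; the stiff one would need over 12 N and must not be clicked in. No cap bears more than 11 N.
- switch_b_center (a point): Centre of the square housing of a loose push switch (grey foot, black top, round green cap); the three look alike. Housing 40 x 40 mm, 42 mm high, its centre 21 mm above its foot, about 0.5 kg; x, y axes along its sides, z up. Hold it by the upper half of the housing across two opposite sides, never by the cap. Any quarter turn fits the socket; seated, the centre is 5 mm above the box top.
- cap_b_top (a point): Centre of the top face of the green cap of switch_b: 27 mm across, 60 mm above the foot of its housing when out, 53.5 mm when clicked in; z up. The head of the cap is cushioned: it gives 0.2 mm per newton before and while the cap itself (the joint) moves, up to 2.5 mm. Press slowly, 5 mm/s or so: its inertia adds a newton or two when hurried.
- cap_b (a joint): How far the cap of switch_b is pressed, m: 0 out, 0.0065 in, a hard stop. Snap action: resists from the first touch, most at 1.7 mm, then ever less; past 4 mm it snaps the rest of the way in by itself and stays in (let go sooner, it comes out again). Two of the three click at 3 to 5 N; the stiff one would need over 12 N and must not be clicked in. No cap bears more than 11 N.
- switch_c_center (a point): Centre of the square housing of a loose push switch (grey foot, black top, round green cap); the three look alike. Housing 40 x 40 mm, 42 mm high, its centre 21 mm above its foot, about 0.5 kg; x, y axes along its sides, z up. Hold it by the upper half of the housing across two opposite sides, never by the cap. Any quarter turn fits the socket; seated, the centre is 5 mm above the box top.
- cap_c_top (a point): Centre of the top face of the green cap of switch_c: 27 mm across, 60 mm above the foot of its housing when out, 53.5 mm when clicked in; z up. The head of the cap is cushioned: it gives 0.2 mm per newton before and while the cap itself (the joint) moves, up to 2.5 mm. Press slowly, 5 mm/s or so: its inertia adds a newton or two when hurried.
- cap_c (a joint): How far the cap of switch_c is pressed, m: 0 out, 0.0065 in, a hard stop. Snap action: resists from the first touch, most at 1.7 mm, then ever less; past 4 mm it snaps the rest of the way in by itself and stays in (let go sooner, it comes out again). Two of the three click at 3 to 5 N; the stiff one would need over 12 N and must not be clicked in. No cap bears more than 11 N.
- tea_mug: White mug with a handle, 78 x 112 x 101 mm, standing on the bench; origin under its centre. A bystander.
- sanding_block: Brown sanding block, 46 x 90 x 27 mm, lying on the bench; origin under its centre. A bystander.
- spool_clamp: Turned wooden spool clamp with a wing nut, 35 mm across, 68 mm high, standing; origin under its centre. A bystander.

How it is judged:
By the outcome, as a careful person would: the job done as asked, in the order asked, and still so for the second after the job is handed in, with the robot touching nothing.
It also fails if it takes over 54 s, if anything falls off the work surface, if the arm or the gripper's body presses on something with over 40 N, if the wrist force passes 120 N, or if a joint passes its speed limit or range.

## Working session

There is one attempt and no reset: what is moved stays moved. The work goes in short steps, Python scripts to look and compute and a shell command to move; the robot and the scene stay as the last step left them, time stands still between calls to the robot, and variables do not carry over. Pictures are saved under pics/ and viewed, and the job is handed in when it is done.

```bash
ls; mkdir -p pics; python3 - <<'E'
from plant import r
import cv2
print(r.observe())
for n in("top","side"):
    im=r.read_camera(n); cv2.imwrite(f"pics/{n}0.png",im[:,:,::-1]); c=r.calibration(n); print(n,c)
E
```

```text
pics
{'clock': 0.0, 'joint_pos': array([ 1.03450161,  0.4267295 ,  0.07384716,  1.60657666, -0.03413196,
        1.11080316, -0.06710233]), 'joint_vel': array([-7.06124631e-04, -7.42842365e-04,  1.03805519e-03, -9.00580696e-05,
        6.22545478e-04,  1.48915387e-03,  1.08037079e-03]), 'joint_torque': array([ 1.83566408e-03, -9.35808706e+01,  3.66785020e+00, -4.54177666e+01,
       -4.88522148e-02,  2.02304777e-02,  1.72708201e-04]), 'eef_pos': array([ 254.43118756, -624.70796625,  171.79057958]), 'tool_rot': array([ 9.81360970e-01,  1.92172452e-01, -1.51347585e-04, -6.10302550e-04]), 'contact_force': array([0.45763802, 0.56008904, 0.55867084]), 'moment': array([-0.01762365,  0.02889463, -0.00218656]), 'finger_gap': 94.01831745261447}
top {'fx': 501.4200974023707, 'fy': 501.4200974023707, 'cx': 314.270021791824, 'cy': 199.80295148636324, 'distortion': array([-0.07334025,  0.        ,  0.        ,  0.        ,  0.        ]), 'R': array([[ 0.00575493, -0.99997305, -0.00455879],
       [-0.99067782, -0.00508083, -0.13613094],
       [ 0.13610411,  0.00529971, -0.99068036]]), 't': array([-107.09124903,  548.73954112, 1374.96588247])}
side {'fx': 367.3779224506794, 'fy': 367.3779224506794, 'cx': 320.94886091103433, 'cy': 194.11213709182718, 'distortion': array([-0.05432116,  0.        ,  0.        ,  0.        ,  0.        ]), 'R': array([[ 0.98747494, -0.15642778,  0.0205814 ],
       [-0.08723198, -0.64999119, -0.75491856],
       [ 0.13146796,  0.74366781, -0.65549551]]), 't': array([-530.16582966,   38.89758559,  929.77617668])}
```

View pics/top0.png

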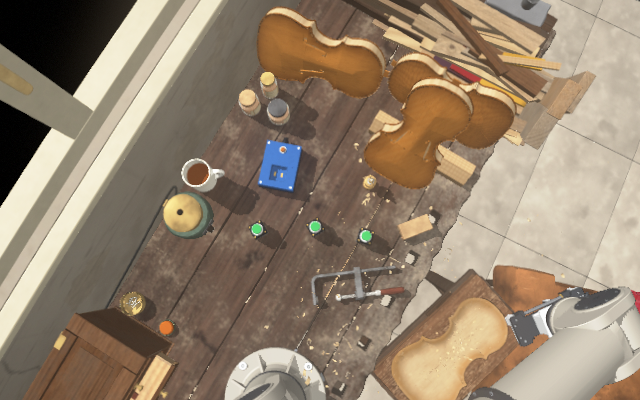

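View pics/side0.png

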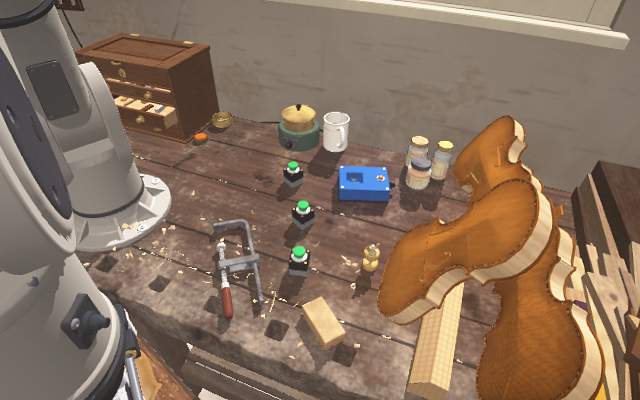

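The top view shows green caps near (257,229), (315,227) and (366,236) and the box near (281,166). The side view has the caps near (293,167), (303,206) and (299,252). Next I'll measure them.

```bash
cat > h.py <<'E'
import numpy as np,cv2
from plant import r
def K(c): return np.array([[c['fx'],0,c['cx']],[0,c['fy'],c['cy']],[0,0,1]])
def ray(n,uv):
    c=r.calibration(n); p=cv2.undistortPoints(np.array([[uv]],float),K(c),c['distortion'])[0,0]
    R=np.array(c['R']); t=np.array(c['t']); d=R.T@np.array([p[0],p[1],1]); return -R.T@t,d/np.linalg.norm(d)
def plane(n,uv,z):
    o,d=ray(n,uv); return o+d*(z-o[2])/d[2]
def tri(a,b):
    A=np.zeros((3,3));y=np.zeros(3)
    L=[ray("top",a),ray("side",b)]
    for o,d in L:
        P=np.eye(3)-np.outer(d,d);A+=P;y+=P@o
    x=np.linalg.solve(A,y); return x,[np.linalg.norm((np.eye(3)-np.outer(d,d))@(x-o)) for o,d in L]
def proj(n,X):
    c=r.calibration(n); return cv2.projectPoints(np.array(X,float).reshape(-1,1,3),cv2.Rodrigues(np.array(c['R']))[0],np.array(c['t']),K(c),c['distortion'])[0][:,0]
def greens(im):
    h=cv2.cvtColor(im,cv2.COLOR_RGB2HSV); m=cv2.inRange(h,(50,120,70),(80,255,255))
    n,l,s,c=cv2.connectedComponentsWithStats(m)
    return m,[(c[i],s[i]) for i in range(1,n) if s[i,4]>30]
E
python3 - <<'E'
from h import *
for n in("top","side"):
    im=cv2.imread(f"pics/{n}0.png")[:,:,::-1].copy()
    m,g=greens(im)
    for c,s in g: print(n,c.round(1),s, plane(n,c,60).round(1))
    if n=="top":
        crop=im[130:260,190:450]; cv2.imwrite("pics/topz.png",cv2.resize(crop[:,:,::-1],None,fx=3,fy=3,interpolation=cv2.INTER_CUBIC))
    else:
        crop=im[130:290,250:410]; cv2.imwrite("pics/sidez.png",cv2.resize(crop[:,:,::-1],(600,600),interpolation=cv2.INTER_CUBIC))
E
```

```text
top [314.8 226.3] [311 222   9   9  57] [ 472.6 -106.    60. ]
top [256.2 228.6] [252 225   9   8  59] [465.4  55.3  60. ]
top [365.9 235.5] [362 232   9   8  59] [ 448.  -246.6   60. ]
side [292.6 165.3] [288 162  10   8  59] [466.   46.6  60. ]
side [302.6 205.1] [298 201  11  10  80] [ 473.8 -113.3   60. ]
side [298.7 251.3] [293 246  13  12 111] [ 448.9 -252.9   60. ]
```

View pics/topz.png

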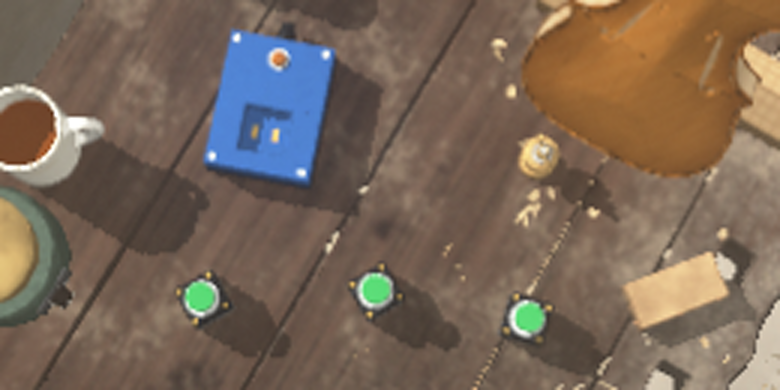

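View pics/sidez.png

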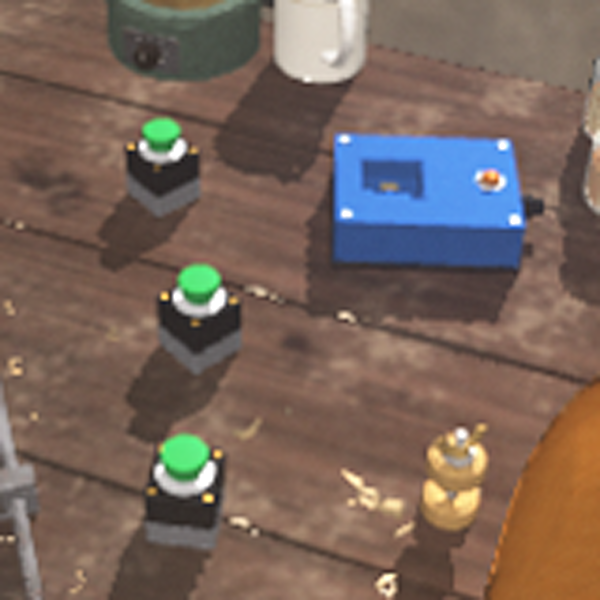

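```bash
python3 - <<'E'
from h import *
for n in("top","side"):
    im=cv2.imread(f"pics/{n}0.png")[:,:,::-1].copy()
    h=cv2.cvtColor(im,cv2.COLOR_RGB2HSV)
    m=cv2.inRange(h,(100,130,60),(125,255,255)); 
    k,l,s,c=cv2.connectedComponentsWithStats(m); i=1+np.argmax(s[1:,4]); b=(l==i)
    print(n,s[i], np.percentile(h[...,2][b],[5,20,40,60,80,95]))
    z=7 if n=="top" else 6
    x0,y0,w,hh=s[i][:4]; x0-=10;y0-=10;w+=20;hh+=20
    cv2.imwrite(f"pics/box_{n}.png",cv2.resize(im[y0:y0+hh,x0:x0+w,::-1],None,fx=z,fy=z,interpolation=cv2.INTER_NEAREST)); print(x0,y0,w,hh)
im=cv2.imread("pics/top0.png")
t=[im[int(v)-13:int(v)+14,int(u)-13:int(u)+14] for u,v in((256.2,228.6),(314.8,226.3),(365.9,235.5))]
im=cv2.imread("pics/side0.png")
t2=[im[int(v)-8:int(v)+30,int(u)-19:int(u)+19] for u,v in((292.6,165.3),(302.6,205.1),(298.7,251.3))]
f=lambda a:cv2.resize(a,(266,266),interpolation=cv2.INTER_NEAREST)
cv2.imwrite("pics/sw.png",np.vstack([np.hstack([f(a) for a in t]),np.hstack([f(a) for a in t2])]))
E
```

```text
top [ 258  141   43   50 1471] [138. 199. 209. 211. 212. 214.]
248 131 63 70
side [ 339  166   51   35 1533] [130. 135. 176. 238. 241. 243.]
329 156 71 55
```

View pics/box_top.png

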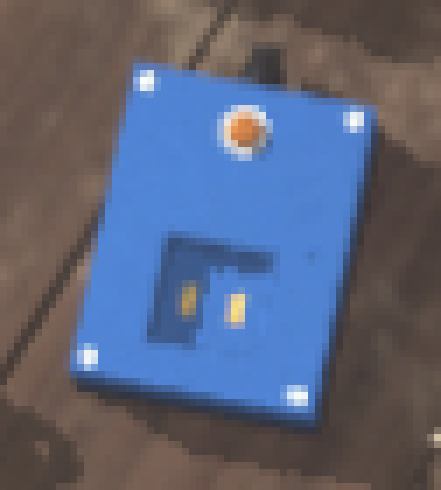

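View pics/box_side.png

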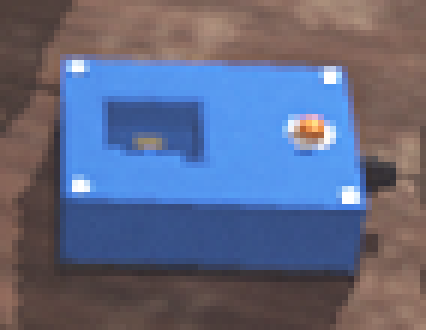

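View pics/sw.png

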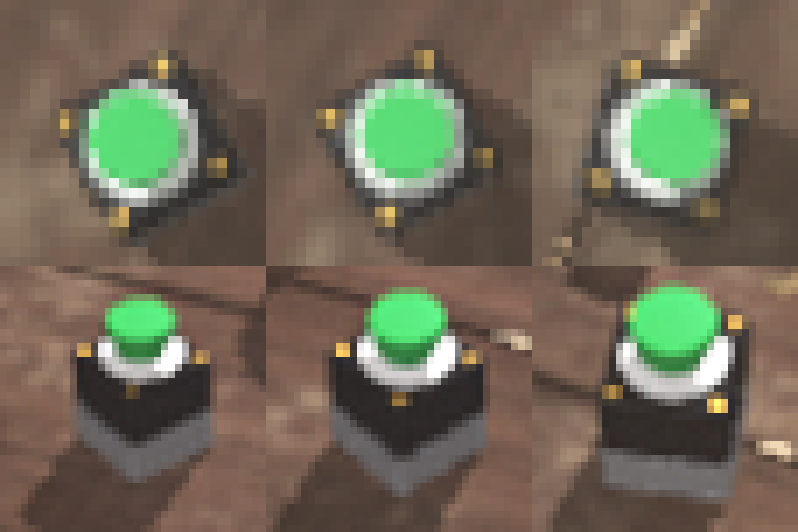

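The zooms show four white screws on the box top and four gold dots at each housing's corners. I'll use both to get centres and yaws.

```bash
cat > meas.py <<'E'
from h import *
import sys
def wc(w,u,v,rad=3):
    # weighted centroid of weight image around pixel
    u0,v0=int(round(u)),int(round(v)); a=w[v0-rad:v0+rad+1,u0-rad:u0+rad+1].astype(float)
    yy,xx=np.mgrid[v0-rad:v0+rad+1,u0-rad:u0+rad+1]; a=np.clip(a-np.percentile(a,60),0,None)
    return np.array([(a*xx).sum(),(a*yy).sum()])/a.sum()
E
python3 - <<'E'
from meas import *
T=cv2.imread("pics/top0.png")[:,:,::-1].astype(float); S=cv2.imread("pics/side0.png")[:,:,::-1].astype(float)
# box screws: top crop /7 +(248,131); side crop /6+(329,156)
ts=[(146,80),(353,119),(297,395),(88,357)]; ss=[(77,66),(330,76),(349,195),(80,186)]
ss=[ss[0],ss[1],ss[2],ss[3]]
def mn(a): return a.min(2)
P={}
for n,I,pts,z,o in(("top",T,ts,7,(248,131)),("side",S,ss,6,(329,156))):
    q=[wc(I[:,:,0],u/z+o[0]-.5,v/z+o[1]-.5,2) for u,v in pts]
    w=np.array([plane(n,a,42) for a in q]); P[n]=w
    print(n,np.round(q,1).tolist()); print(w[:,:2].round(1).tolist(), w.mean(0).round(1))
    for i in range(4): d=w[(i+1)%4]-w[i]; print(np.linalg.norm(d).round(1),np.degrees(np.arctan2(d[1],d[0])).round(1))
# switch dots: top crops scale 266/27
gold=np.clip(T[:,:,0]-T[:,:,2],0,None)
c0=[(256,228),(314,226),(365,235)]
D=[[(64,123),(163,66),(217,166),(119,217)],[(329-266,118),(427-266,62),(484-266,158),(389-266,216)],[(630-532,70),(740-532,105),(707-532,208),(599-532,181)]]
for c,d in zip(c0,D):
    q=[wc(gold,u/266*27+c[0]-13.5,v/266*27+c[1]-13.5,2) for u,v in d]
    w=np.array([plane("top",a,42) for a in q])
    e=[np.degrees(np.arctan2(*(w[(i+1)%4]-w[i])[1::-1]))%90 for i in range(4)]
    print(np.round(q,1).tolist(),w.mean(0).round(1),np.round(e,1),[np.linalg.norm(w[(i+1)%4]-w[i]).round(1) for i in range(4)])
E
```

```text
top [[268.4, 142.1], [298.2, 147.7], [290.0, 187.1], [260.2, 181.5]]
[[714.5, 27.9], [698.3, -57.4], [584.5, -35.6], [600.0, 48.9]] [649.3  -4.1  42. ]
86.8 -100.7
115.9 169.1
85.9 79.6
116.4 -10.4
side [[341.4, 166.6], [383.6, 168.2], [386.9, 188.2], [341.9, 186.4]]
[[600.9, 47.7], [715.8, 25.5], [699.6, -59.1], [585.2, -36.9]] [650.4  -5.7  42. ]
117.0 -11.0
86.1 -100.8
116.5 169.0
86.0 79.5
[[248.9, 226.8], [258.8, 221.0], [264.9, 231.1], [254.4, 236.9]] [465.8  55.8  42. ] [30.8 32.  29.5 30. ] [np.float64(32.1), np.float64(33.0), np.float64(33.2), np.float64(32.3)]
[[306.9, 224.3], [316.7, 218.4], [323.0, 228.5], [312.6, 234.4]] [ 473.9 -106.    42. ] [31.5 31.9 30.2 29.8] [np.float64(32.2), np.float64(33.2), np.float64(33.4), np.float64(32.4)]
[[361.5, 228.3], [372.6, 232.2], [369.3, 242.7], [358.3, 239.6]] [ 448.7 -247.    42. ] [70.7 72.4 74.3 73.9] [np.float64(32.6), np.float64(30.7), np.float64(31.8), np.float64(32.7)]
```

```bash
cat > go.py <<'E'
from h import *
from scipy.spatial.transform import Rotation as R
def st():
    s=r.observe(); M=R.from_quat(s['tool_rot']).as_matrix()
    print("t %.2f tcp %s yaw %.2f tilt %.2f F %s gap %.1f"%(s['clock'],s['eef_pos'].round(2),np.degrees(np.arctan2(M[1,0],M[0,0])),np.degrees(np.arccos(-M[2,2])),s['contact_force'].round(2),s['finger_gap'])); return s,M
def to(x,y,z,yaw=None):
    s,M=st(); d=M.T@(np.array([x,y,z])-s['eef_pos'])/50
    out="dx %.3f dy %.3f dz %.3f"%tuple(d)
    if yaw is not None:
        cur=np.degrees(np.arctan2(M[1,0],M[0,0])); out+=" turn %.3f"%(-((yaw-cur+180)%360-180)/5)
    print(out)
E
python3 -c "
from go import *
to(448.5,-247,172)"
```

```text
t 0.10 tcp [ 254.43 -624.75  171.84] yaw 22.16 tilt 0.06 F [-0.4   0.44 -0.72] gap 94.0
dx 6.444 dy -5.533 dz 0.003
```

```bash
python3 -m pendant '[{"dx":6.44,"dy":-5.53},{"dx":6.44,"dy":-5.53},{"dx":6.44,"dy":-5.53},{"dx":6.44,"dy":-5.53},{"dx":6.44,"dy":-5.53},{"dx":6.44,"dy":-5.53},{"dx":6.44,"dy":-5.53},{"dx":6.44,"dy":-5.53},{"dx":6.44,"dy":-5.53},{"dx":6.44,"dy":-5.53,"dz":0.6},{"dx":6.44,"dy":-5.53,"dz":1.4},{"dx":6.44,"dy":-5.53,"dz":1.6}]' -1; python3 - <<'E'
from go import *
to(448.5,-247,66)
for n in("top","side"): cv2.imwrite(f"pics/{n}1.png",r.read_camera(n)[:,:,::-1])
E
```

```text
t 0.10 tcp [ 254.43 -624.75  171.84] yaw 22.16 tilt 0.06 F [-0.4   0.44 -0.72] gap 94.0
dx 6.444 dy -5.531 dz 2.123invalid input at $[0]: expected keys dx, dy, dz, turn
```

```bash
python3 -m pendant '[{"dx":6.44,"dy":-5.53,"dz":0,"turn":0},{"dx":6.44,"dy":-5.53,"dz":0,"turn":0},{"dx":6.44,"dy":-5.53,"dz":0,"turn":0},{"dx":6.44,"dy":-5.53,"dz":0,"turn":0},{"dx":6.44,"dy":-5.53,"dz":0,"turn":0},{"dx":6.44,"dy":-5.53,"dz":0,"turn":0},{"dx":6.44,"dy":-5.53,"dz":0,"turn":0},{"dx":6.44,"dy":-5.53,"dz":0,"turn":0},{"dx":6.44,"dy":-5.53,"dz":0.6,"turn":0},{"dx":6.44,"dy":-5.53,"dz":1.2,"turn":0},{"dx":6.44,"dy":-5.53,"dz":1.6,"turn":0},{"dx":6.44,"dy":-5.53,"dz":1.6,"turn":0}]' -1; python3 - <<'E'
from go import *
to(448.5,-247,66)
for n in("top","side"): cv2.imwrite(f"pics/{n}2.png",r.read_camera(n)[:,:,::-1])
E
```

```text
clock: 1.7
eef_pos: [447.0, -247.7, 91.1]
tool_rot: [0.981, 0.192, -0.001, -0.001]
contact_force: [-0.4, -0.6, 0.3]
finger_gap: 0.4
t 1.70 tcp [ 447.02 -247.74   91.12] yaw 22.10 tilt 0.19 F [-0.43 -0.57  0.25] gap 0.4
dx 0.034 dy -0.001 dz 0.502
```

View pics/top2.png

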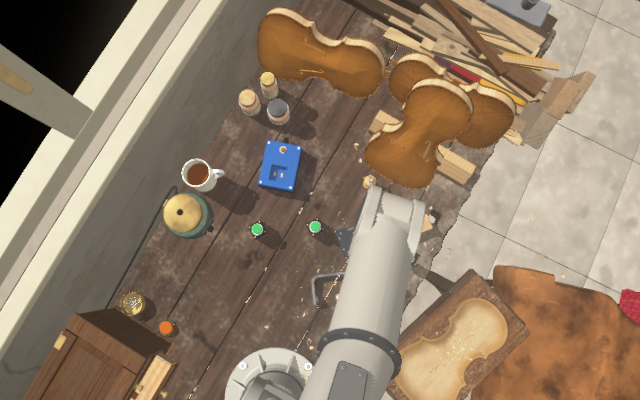

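View pics/side2.png

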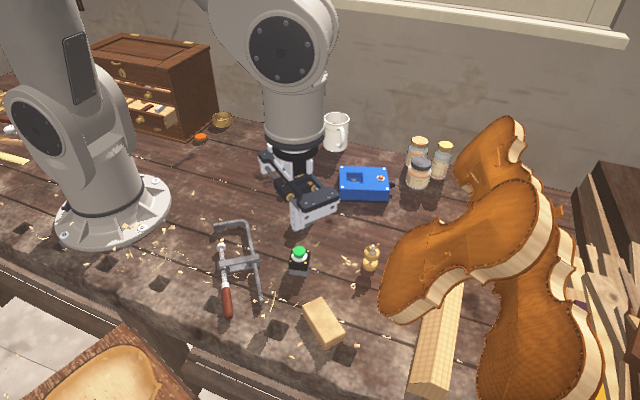

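```bash
python3 - <<'E'
from h import *
print(proj("side",[[447,-247.7,91],[448.5,-247,60]]))
im=cv2.imread("pics/side2.png")[150:280,230:370]; cv2.imwrite("pics/s2z.png",cv2.resize(im,None,fx=4.2,fy=4.2,interpolation=cv2.INTER_CUBIC))
E
```

```text
[[297.22279105 239.55419851]
 [298.23480641 249.22036784]]
```

View pics/s2z.png

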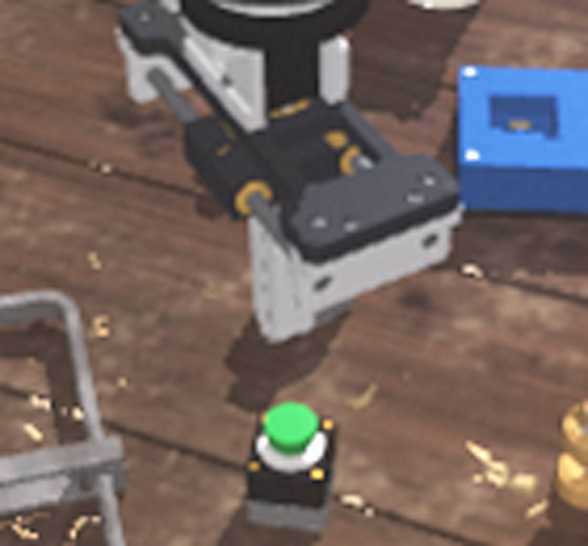

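```bash
python3 -m pendant '[{"dx":0,"dy":0,"dz":0,"turn":0},{"dx":0,"dy":0,"dz":0,"turn":0}]' ; python3 - <<'E'
from go import *
to(448.5,-247,66)
im=r.read_camera("side")[130:280,210:390,::-1]; cv2.imwrite("pics/s3z.png",cv2.resize(im,None,fx=4,fy=4,interpolation=cv2.INTER_CUBIC))
s=r.observe(); print(s['joint_pos'],s['joint_vel'].round(4))
E
```

```text
clock: 2.05
eef_pos: [448.7, -248.3, 93.6]
tool_rot: [0.981, 0.192, 0.0, 0.0]
contact_force: [-0.5, 0.1, 0.0]
finger_gap: 0.4
t 2.05 tcp [ 448.71 -248.32   93.56] yaw 22.10 tilt 0.05 F [-0.52  0.11  0.01] gap 0.4
dx 0.006 dy -0.026 dz 0.551
[ 0.50646164  0.2608536  -0.14632564  2.03635963  0.04983025  0.84702558
 -0.85293225] [-0.0032  0.0018 -0.0016  0.003   0.0006 -0.0007 -0.0026]
```

View pics/s3z.png

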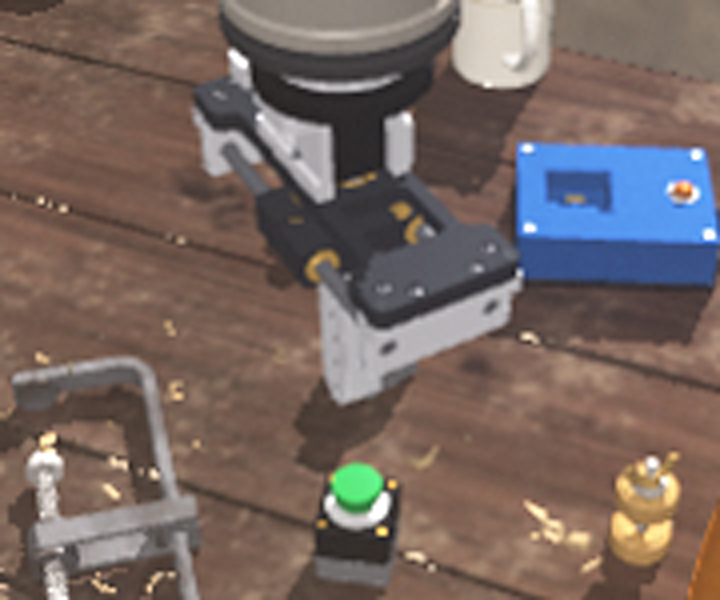

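```bash
python3 - <<'E'
from go import *
s,M=st()
f=lambda x,y,z:(proj("side",s['eef_pos']+M@np.array([x,y,z]))[0]-[210,130])*4
for p in [(-37.5,88,-97),(37.5,88,-97),(-37.5,88,-125),(37.5,88,-125),(0,0,0),(8,0,0),(8,8,0),(8,0,-19),(-37.5,-88,-97),(37.5,-88,-97)]: print(p,f(*p).round(0))
E
```

```text
t 2.10 tcp [ 448.63 -248.21   93.41] yaw 22.11 tilt 0.04 F [-0.12  0.08  0.45] gap 0.8
(-37.5, 88, -97) [369. 449.]
(37.5, 88, -97) [520. 384.]
(-37.5, 88, -125) [368. 402.]
(37.5, 88, -125) [524. 337.]
(0, 0, 0) [352. 435.]
(8, 0, 0) [366. 430.]
(8, 8, 0) [374. 440.]
(8, 0, -19) [365. 404.]
(-37.5, -88, -97) [195. 215.]
(37.5, -88, -97) [331. 169.]
```

```bash
python3 - <<'E'
from go import *
print(proj("top",[(254.4,-624.7,171.8),(254.4,-624.7,270)]))
print(proj("side",[(254.4,-624.7,171.8),(254.4,-624.7,270)]))
print(plane("side",(210+350/4,130+430/4),0))
im=cv2.imread("pics/top0.png")[260:400,440:640]; cv2.imwrite("pics/t0g.png",cv2.resize(im,None,fx=4,fy=4,interpolation=cv2.INTER_CUBIC))
E
```

```text
[[521.02675872 310.10738302]
 [537.92188877 313.45031747]]
[[159.0827692  461.06551673]
 [128.60982722 433.80648776]]
[ 455.25216876 -159.6493045     0.        ]
```

View pics/t0g.png

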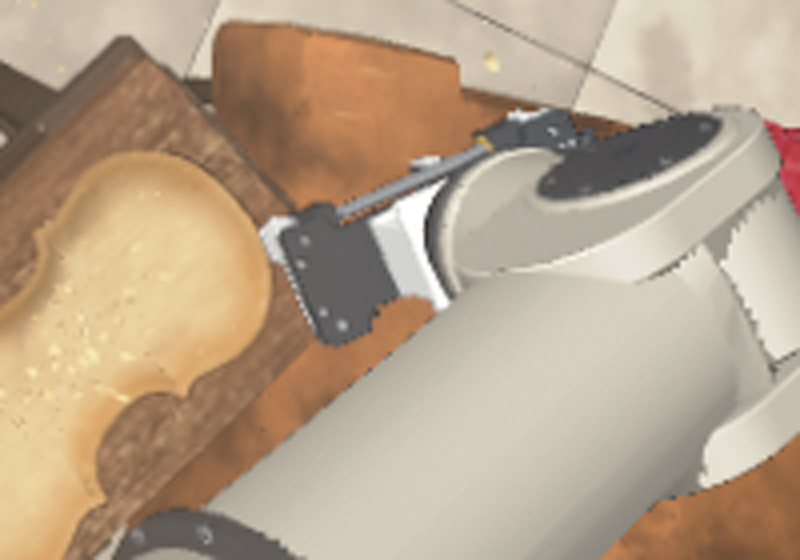

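```bash
python3 -m pendant '[{"dx":0,"dy":0,"dz":0.2,"turn":0},{"dx":0,"dy":0,"dz":0.4,"turn":0},{"dx":0,"dy":0,"dz":0.5,"turn":0},{"dx":0,"dy":0,"dz":0.5,"turn":0}]' ; python3 - <<'E'
from go import *
to(448.5,-247,62)
im=r.read_camera("side")[150:290,230:390,::-1]; cv2.imwrite("pics/s4z.png",cv2.resize(im,None,fx=4,fy=4,interpolation=cv2.INTER_CUBIC))
E
```

```text
clock: 2.6
eef_pos: [448.3, -248.0, 67.8]
tool_rot: [0.981, 0.192, -0.0, -0.0]
contact_force: [-0.2, -0.6, 0.1]
finger_gap: 0.4
t 2.60 tcp [ 448.32 -248.01   67.77] yaw 22.12 tilt 0.04 F [-0.2  -0.61  0.13] gap 0.4
dx 0.011 dy -0.017 dz 0.115
```

View pics/s4z.png

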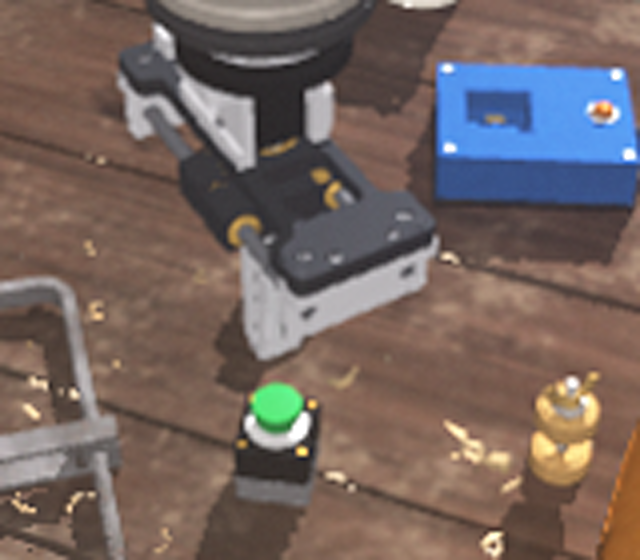

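```bash
python3 - <<'E'
from go import *
im=r.read_camera("side"); cv2.imwrite("pics/side5.png",im[:,:,::-1])
c=im[165:265,270:350,::-1]; c=np.clip((c/255.)**0.6*255,0,255).astype(np.uint8)
cv2.imwrite("pics/s5z.png",cv2.resize(c,None,fx=6,fy=6,interpolation=cv2.INTER_NEAREST))
o,d=ray("side",(297.5,238.7)); k=(-248-o[1])/d[1]; print(o+k*d)
print(proj("side",[(0,0,0),(448.3,-248,67.8)]),proj("top",[(0,0,0)]))
E
```

```text
[ 447.59386506 -248.           93.80983632]
[[115.18677297 209.20863705]
 [298.1145892  247.13109967]] [[275.68975152 397.48969055]]
```

View pics/s5z.png

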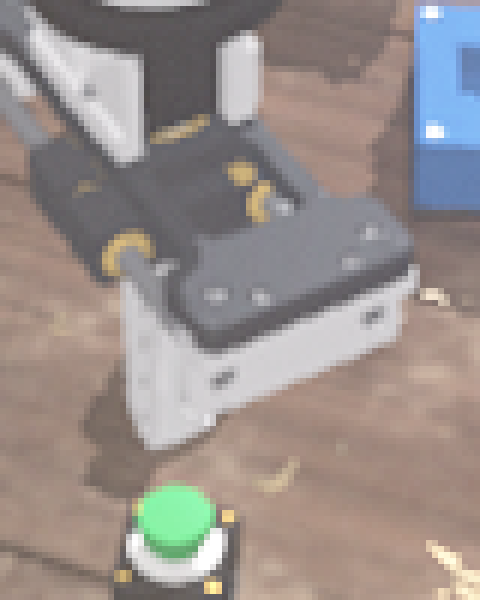

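The visible finger end sits about 26 mm higher than the reported TCP: the ray at y=-248 gives z≈94, but the TCP reads 67.8. I'll go down gently and let the force show where contact is.

```bash
python3 -m pendant '[{"dx":0.01,"dy":-0.02,"dz":0.03,"turn":0},{"dx":0.01,"dy":-0.02,"dz":0.06,"turn":0},{"dx":0.01,"dy":-0.02,"dz":0.08,"turn":0},{"dx":0.01,"dy":-0.02,"dz":0.09,"turn":0},{"dx":0.01,"dy":-0.02,"dz":0.1,"turn":0},{"dx":0.01,"dy":-0.02,"dz":0.1,"turn":0}]';  python3 -c "
from go import *
for i in range(3): st()"
```

```text
clock: 3.45
eef_pos: [448.8, -247.1, 63.4]
tool_rot: [0.981, 0.192, 0.0, -0.0]
contact_force: [0.4, 0.1, -0.4]
finger_gap: 0.3
t 3.45 tcp [ 448.78 -247.09   63.37] yaw 22.11 tilt 0.03 F [ 0.4   0.06 -0.42] gap 0.3
t 3.45 tcp [ 448.78 -247.09   63.37] yaw 22.11 tilt 0.03 F [ 0.4   0.06 -0.42] gap 0.3
t 3.45 tcp [ 448.78 -247.09   63.37] yaw 22.11 tilt 0.03 F [ 0.4   0.06 -0.42] gap 0.3
```

```bash
python3 -m pendant '[{"dx":0,"dy":0,"dz":0.012,"turn":0},{"dx":0,"dy":0,"dz":0.024,"turn":0},{"dx":0,"dy":0,"dz":0.036,"turn":0},{"dx":0,"dy":0,"dz":0.048,"turn":0}]'; python3 -m pendant '[{"dx":0,"dy":0,"dz":0.01,"turn":0},{"dx":0,"dy":0,"dz":0.02,"turn":0}]'; python3 -m pendant '[{"dx":0,"dy":0,"dz":0.01,"turn":0}]'
```

```text
clock: 3.95
eef_pos: [448.8, -247.1, 60.9]
tool_rot: [0.981, 0.192, 0.0, 0.0]
contact_force: [-0.7, -0.3, 0.2]
finger_gap: 0.8
clock: 4.2
eef_pos: [448.8, -247.1, 59.9]
tool_rot: [0.981, 0.192, 0.0, 0.0]
contact_force: [-0.2, 0.2, 0.2]
finger_gap: 0.4
clock: 4.32
eef_pos: [448.8, -247.1, 59.4]
tool_rot: [0.981, 0.192, 0.0, 0.0]
contact_force: [0.3, -0.1, 1.1]
finger_gap: 0.6
```

```bash
python3 -m pendant '[{"dx":0,"dy":0,"dz":0.01,"turn":0}]' | grep -E "pos|force"; python3 -m pendant '[{"dx":0,"dy":0,"dz":0,"turn":0}]'| grep -E "pos|force"
```

```text
eef_pos: [448.8, -247.1, 58.8]
contact_force: [-0.2, 0.5, -0.8]
eef_pos: [448.8, -247.1, 58.8]
contact_force: [0.5, 0.6, 0.5]
```

```bash
python3 -m pendant '[{"dx":0,"dy":0,"dz":0.01,"turn":0},{"dx":0,"dy":0,"dz":0.02,"turn":0}]' | grep -E "pos|force"; python3 - <<'E'
from go import *
im=r.read_camera("side"); cv2.imwrite("pics/side6.png",im[:,:,::-1]); st()
c=im[165:265,270:350,::-1]
cv2.imwrite("pics/s6z.png",cv2.resize(c,None,fx=6,fy=6,interpolation=cv2.INTER_NEAREST))
E
```

```text
eef_pos: [448.8, -247.1, 57.7]
contact_force: [-0.2, -0.2, -0.2]
t 4.88 tcp [ 448.72 -247.05   57.69] yaw 22.11 tilt 0.03 F [ 0.53 -0.36 -0.13] gap 0.3
```

View pics/s6z.png

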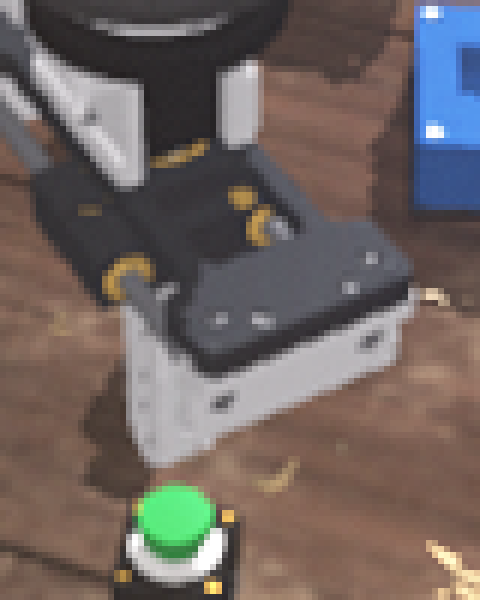

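```bash
python3 - <<'E'
from go import *
s,M=st()
im=r.read_camera("top"); cv2.imwrite("pics/top6.png",im[:,:,::-1])
c=im[170:290,310:450,::-1]
cv2.imwrite("pics/t6z.png",cv2.resize(c,None,fx=5,fy=5,interpolation=cv2.INTER_NEAREST))
for nm,off in(("H0",(0,0,0)),("H1",(0,0,26)),("H2",(0,30,0))):
  for p in [(-37.5,-88,-97),(37.5,-88,-97),(-37.5,-88,-125),(37.5,-88,-125)]:
    X=s['eef_pos']+M@np.array(p)+off
    print(nm,p,((proj("top",X)[0]-[310,170])*5).round(),((proj("side",X)[0]-[270,165])*6).round())
E
```

```text
t 4.88 tcp [ 448.72 -247.05   57.69] yaw 22.11 tilt 0.03 F [ 0.53 -0.36 -0.13] gap 0.3
H0 (-37.5, -88, -97) [167. 447.] [-57. 191.]
H0 (37.5, -88, -97) [112. 310.] [139. 121.]
H0 (-37.5, -88, -125) [170. 446.] [-65. 128.]
H0 (37.5, -88, -125) [113. 306.] [137.  59.]
H1 (-37.5, -88, -97) [170. 446.] [-64. 133.]
H1 (37.5, -88, -97) [113. 306.] [137.  63.]
H1 (-37.5, -88, -125) [173. 445.] [-72.  66.]
H1 (37.5, -88, -125) [115. 302.] [134.  -3.]
H2 (-37.5, -88, -97) [108. 446.] [-60. 135.]
H2 (37.5, -88, -97) [ 53. 310.] [131.  69.]
H2 (-37.5, -88, -125) [110. 445.] [-67.  72.]
H2 (37.5, -88, -125) [ 54. 306.] [128.   7.]
```

View pics/t6z.png

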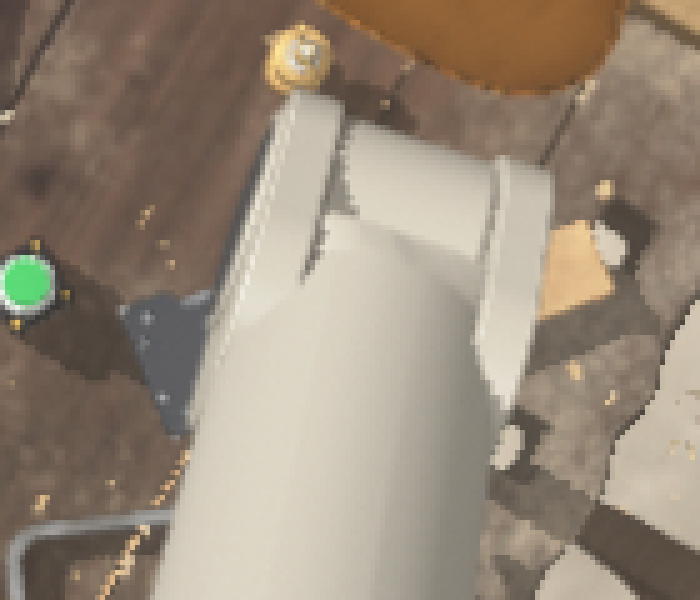

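The top view shows the back plate edge where the reported x,y puts it. So only the height is off: the tip is about 26 mm above the reported TCP. I'll carry on down and watch the force.

```bash
python3 -m pendant '[{"dx":0,"dy":0,"dz":0.04,"turn":0},{"dx":0,"dy":0,"dz":0.08,"turn":0},{"dx":0,"dy":0,"dz":0.12,"turn":0},{"dx":0,"dy":0,"dz":0.16,"turn":0},{"dx":0,"dy":0,"dz":0.2,"turn":0},{"dx":0,"dy":0,"dz":0.23,"turn":0},{"dx":0,"dy":0,"dz":0.25,"turn":0},{"dx":0,"dy":0,"dz":0.26,"turn":0}]' | grep -E "pos|force"; python3 - <<'E'
from go import *
im=r.read_camera("side"); cv2.imwrite("pics/side7.png",im[:,:,::-1]); st()
c=im[165:265,270:350,::-1]
cv2.imwrite("pics/s7z.png",cv2.resize(c,None,fx=6,fy=6,interpolation=cv2.INTER_NEAREST))
E
```

```text
eef_pos: [448.7, -247.1, 44.7]
contact_force: [-0.0, -0.3, 0.4]
t 5.97 tcp [ 448.75 -247.06   44.66] yaw 22.11 tilt 0.03 F [-0.21 -0.24  0.  ] gap 0.3
```

View pics/s7z.png

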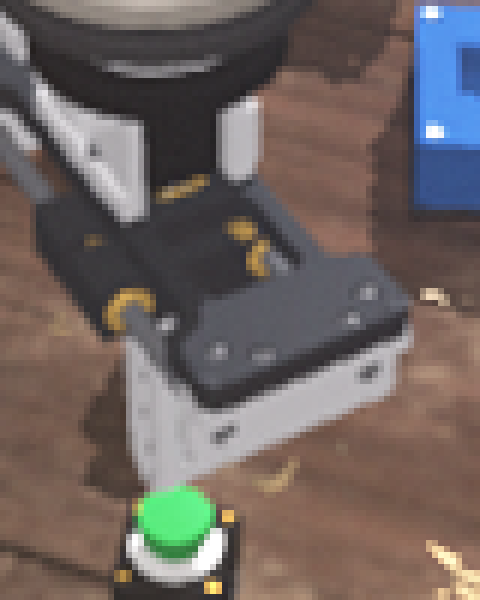

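```bash
python3 -m pendant '[{"dx":0,"dy":0,"dz":0.03,"turn":0},{"dx":0,"dy":0,"dz":0.06,"turn":0},{"dx":0,"dy":0,"dz":0.08,"turn":0},{"dx":0,"dy":0,"dz":0.1,"turn":0}]' | grep -E "pos|force"; python3 -m pendant '[{"dx":0,"dy":0,"dz":0.01,"turn":0},{"dx":0,"dy":0,"dz":0.02,"turn":0}]' | grep -E "pos|force";python3 -m pendant '[{"dx":0,"dy":0,"dz":0.01,"turn":0},{"dx":0,"dy":0,"dz":0.02,"turn":0}]' | grep -E "pos|force"
```

```text
eef_pos: [448.7, -247.0, 39.6]
contact_force: [0.7, -0.2, -0.1]
eef_pos: [448.7, -247.0, 38.5]
contact_force: [-0.1, -0.5, 0.8]
eef_pos: [448.7, -247.1, 37.5]
contact_force: [-0.1, 0.0, 0.8]
```

```bash
for i in 1; do python3 -m pendant '[{"dx":0,"dy":0,"dz":0.01,"turn":0}]' | grep -E "pos|force"; done; python3 - <<'E'
from go import *
im=r.read_camera("side"); st()
c=im[205:265,270:330,::-1]
cv2.imwrite("pics/s8z.png",cv2.resize(c,None,fx=9,fy=9,interpolation=cv2.INTER_CUBIC))
E
```

```text
eef_pos: [448.8, -247.0, 37.0]
contact_force: [-0.3, 0.3, 0.9]
t 7.15 tcp [ 448.69 -247.07   36.92] yaw 22.11 tilt 0.02 F [0.35 0.46 0.03] gap -0.2
```

View pics/s8z.png

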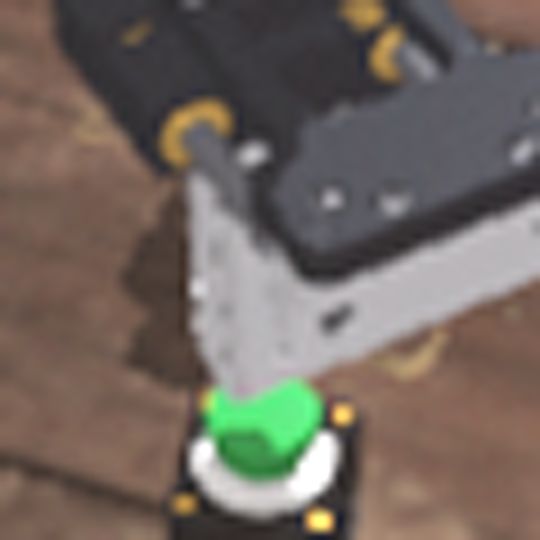

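```bash
python3 -m pendant '[{"dx":0,"dy":0,"dz":0.01,"turn":0}]' | grep -E "pos|force"; python3 -m pendant '[{"dx":0,"dy":0,"dz":0.01,"turn":0}]' | grep -E "pos|force"
```

```text
eef_pos: [448.7, -247.1, 36.4]
contact_force: [0.0, -0.6, 0.8]
eef_pos: [448.7, -247.1, 35.9]
contact_force: [0.1, -0.2, 0.1]
```

```bash
python3 -m pendant '[{"dx":0,"dy":0,"dz":0.01,"turn":0}]' | grep -E "pos|force"; python3 -m pendant '[{"dx":0,"dy":0,"dz":0.01,"turn":0}]' | grep -E "pos|force"
```

```text
eef_pos: [448.7, -247.0, 35.4]
contact_force: [0.2, -0.4, 0.0]
eef_pos: [448.7, -247.1, 34.8]
contact_force: [-0.6, 0.2, 0.2]
```

```bash
python3 -m pendant '[{"dx":0,"dy":0,"dz":0.01,"turn":0}]' | grep -E "pos|force"; python3 -m pendant '[{"dx":0,"dy":0,"dz":0.01,"turn":0}]' | grep -E "pos|force"
```

```text
eef_pos: [448.7, -247.0, 34.3]
contact_force: [0.3, -0.5, 0.0]
eef_pos: [448.8, -247.1, 33.8]
contact_force: [1.2, -0.3, 0.5]
```

```bash
python3 -m pendant '[{"dx":0,"dy":0,"dz":0.01,"turn":0}]' | grep -E "pos|force"; python3 -m pendant '[{"dx":0,"dy":0,"dz":0.01,"turn":0}]' | grep -E "pos|force"
```

```text
eef_pos: [448.7, -247.0, 33.2]
contact_force: [-0.2, -0.9, 0.6]
eef_pos: [448.8, -247.0, 32.7]
contact_force: [0.5, -0.8, -0.9]
```

```bash
python3 - <<'E'
from go import *
im=r.read_camera("side"); st()
c=im[205:265,270:330,::-1]
cv2.imwrite("pics/s9z.png",cv2.resize(c,None,fx=9,fy=9,interpolation=cv2.INTER_CUBIC))
E
```

```text
t 8.20 tcp [ 448.71 -247.02   32.62] yaw 22.11 tilt 0.02 F [ 0.06  0.4  -0.35] gap 0.6
```

View pics/s9z.png

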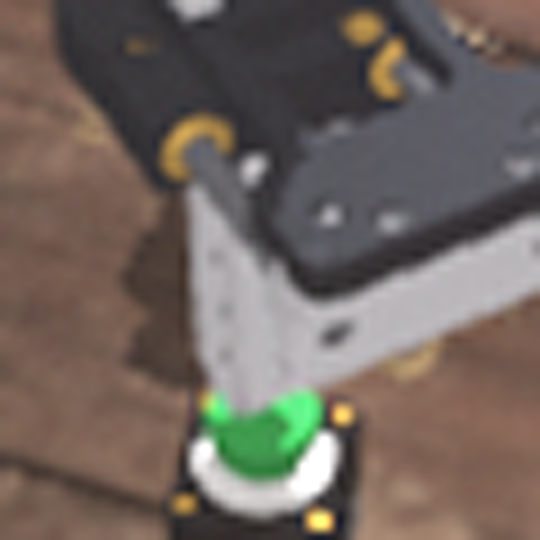

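```bash
python3 - <<'E'
from go import *
for y in(-247,-254,-259):
    o,d=ray("side",(297.2,250.8)); k=(y-o[1])/d[1]; print(o+k*d)
E
python3 -m pendant '[{"dx":0,"dy":0,"dz":0.01,"turn":0},{"dx":0,"dy":0,"dz":0.02,"turn":0}]' | grep -E "pos|force"; python3 -m pendant '[{"dx":0,"dy":0,"dz":0.01,"turn":0}]' | grep -E "pos|force"
```

```text
[ 446.22397719 -247.           55.31356134]
[ 445.64482649 -254.           63.60082382]
[ 445.23114742 -259.           69.52029701]
eef_pos: [448.7, -247.0, 31.6]
contact_force: [0.0, 0.7, -0.0]
eef_pos: [448.7, -247.0, 31.1]
contact_force: [0.6, -0.1, 0.5]
```

```bash
python3 -m pendant '[{"dx":0,"dy":0,"dz":0.01,"turn":0}]' | grep -E "pos|force";  python3 -m pendant '[{"dx":0,"dy":0,"dz":0.01,"turn":0}]' | grep -E "pos|force"
```

```text
eef_pos: [448.7, -247.0, 30.5]
contact_force: [0.6, -0.3, -0.1]
eef_pos: [448.7, -247.0, 30.0]
contact_force: [-0.1, -0.1, -0.1]
```

```bash
python3 -m pendant '[{"dx":0,"dy":0,"dz":0.01,"turn":0},{"dx":0,"dy":0,"dz":0.02,"turn":0}]' | grep -E "pos|force"
```

```text
eef_pos: [448.7, -247.0, 29.0]
contact_force: [-0.7, -0.7, 0.5]
```

```bash
python3 -m pendant '[{"dx":0,"dy":0,"dz":0.01,"turn":0},{"dx":0,"dy":0,"dz":0.02,"turn":0}]' | grep -E "pos|force"
```

```text
eef_pos: [448.7, -247.0, 27.9]
contact_force: [-0.1, -0.9, -0.2]
```

```bash
python3 -m pendant '[{"dx":0,"dy":0,"dz":0.01,"turn":0},{"dx":0,"dy":0,"dz":0.02,"turn":0}]' | grep -E "pos|force"
```

```text
eef_pos: [448.7, -247.0, 26.9]
contact_force: [-0.1, 0.7, 1.7]
```

```bash
python3 -m pendant '[{"dx":0,"dy":0,"dz":0.01,"turn":0}]' | grep -E "pos|force"
```

```text
eef_pos: [448.8, -247.1, 26.5]
contact_force: [-0.2, 0.4, 2.5]
```

```bash
python3 -m pendant '[{"dx":0,"dy":0,"dz":0.01,"turn":0}]' | grep -E "pos|force"
```

```text
eef_pos: [448.8, -247.0, 26.0]
contact_force: [-0.7, 1.0, 3.7]
```

```bash
python3 -m pendant '[{"dx":0,"dy":0,"dz":0.01,"turn":0}]' | grep -E "pos|force"
```

```text
eef_pos: [448.8, -247.0, 25.5]
contact_force: [-1.6, 0.2, 3.6]
```

```bash
python3 -m pendant '[{"dx":0,"dy":0,"dz":0.01,"turn":0}]' | grep -E "pos|force"
```

```text
eef_pos: [448.8, -247.0, 25.1]
contact_force: [-1.2, 0.4, 5.0]
```

```bash
python3 -m pendant '[{"dx":0,"dy":0,"dz":0.006,"turn":0}]' | grep -E "pos|force"
```

```text
eef_pos: [448.8, -247.0, 24.8]
contact_force: [-1.4, 0.7, 4.5]
```

```bash
python3 -m pendant '[{"dx":0,"dy":0,"dz":0.008,"turn":0}]' | grep -E "pos|force"
```

```text
eef_pos: [448.8, -247.1, 24.4]
contact_force: [-0.9, 0.4, 4.6]
```

```bash
python3 -m pendant '[{"dx":0,"dy":0,"dz":0.01,"turn":0}]' | grep -E "pos|force"
```

```text
eef_pos: [448.8, -247.1, 23.8]
contact_force: [-1.3, 0.5, 3.0]
```

```bash
python3 -m pendant '[{"dx":0,"dy":0,"dz":0.01,"turn":0}]' | grep -E "pos|force"
```

```text
eef_pos: [448.8, -247.1, 23.2]
contact_force: [0.3, -0.5, 0.3]
```

The force built to about 4.6 N, levelled off and then dropped to 0, so this cap snapped in. Contact came at a reported TCP z of about 27.5, so the true tip is about 32.5 mm above the reported TCP. Next cap.

```bash
python3 -m pendant '[{"dx":0,"dy":0,"dz":-0.2,"turn":0},{"dx":0,"dy":0,"dz":-0.6,"turn":0}]' | grep -E "clock|pos|force"; python3 -c "
from go import *
to(473.9,-106,50)"
```

```text
clock: 10.82
eef_pos: [448.3, -246.8, 53.5]
contact_force: [0.3, 0.2, 0.2]
t 10.82 tcp [ 448.3  -246.81   53.45] yaw 22.12 tilt 0.06 F [0.34 0.15 0.16] gap 0.3
dx 1.535 dy -2.416 dz 0.071
```

```bash
python3 -m pendant '[{"dx":0.5,"dy":-0.8,"dz":0,"turn":0},{"dx":1.2,"dy":-1.8,"dz":0,"turn":0},{"dx":1.54,"dy":-2.42,"dz":0,"turn":0},{"dx":1.54,"dy":-2.42,"dz":0.1,"turn":0},{"dx":1.54,"dy":-2.42,"dz":0.2,"turn":0},{"dx":1.54,"dy":-2.42,"dz":0.3,"turn":0},{"dx":1.54,"dy":-2.42,"dz":0.38,"turn":0},{"dx":1.54,"dy":-2.42,"dz":0.4,"turn":0}]' | grep -E "clock|pos|force"; python3 - <<'E'
from go import *
to(473.9,-106,31)
im=r.read_camera("side"); cv2.imwrite("pics/side10.png",im[:,:,::-1])
c=im[150:270,250:350,::-1]
cv2.imwrite("pics/s10z.png",cv2.resize(c,None,fx=5,fy=5,interpolation=cv2.INTER_CUBIC))
E
```

```text
clock: 11.82
eef_pos: [473.8, -106.1, 33.2]
contact_force: [-0.1, 0.4, -0.2]
t 11.82 tcp [ 473.82 -106.14   33.16] yaw 22.07 tilt 0.08 F [-0.1   0.36 -0.18] gap 0.2
dx 0.003 dy -0.002 dz 0.043
```

View pics/s10z.png

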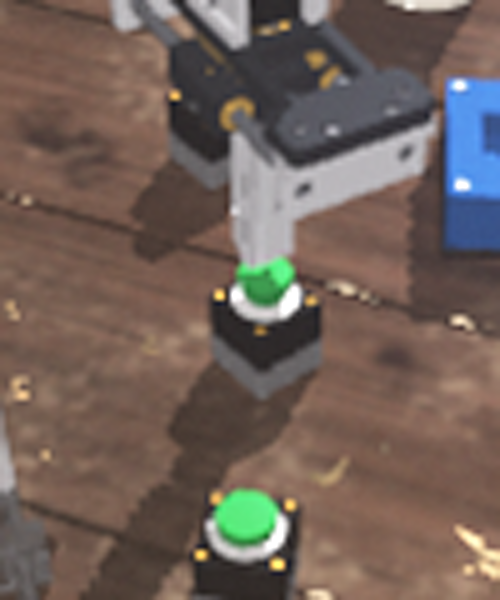

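C's cap is now visibly lower, so it's clicked in. The finger is over B.

```bash
python3 -m pendant '[{"dx":0,"dy":0,"dz":0.02,"turn":0},{"dx":0,"dy":0,"dz":0.04,"turn":0},{"dx":0,"dy":0,"dz":0.06,"turn":0},{"dx":0,"dy":0,"dz":0.08,"turn":0}]' | grep -E "clock|pos|force"; python3 -m pendant '[{"dx":0,"dy":0,"dz":0.01,"turn":0},{"dx":0,"dy":0,"dz":0.02,"turn":0}]' | grep -E "pos|force"
```

```text
clock: 12.38
eef_pos: [473.9, -106.0, 29.2]
contact_force: [-0.4, -0.1, -0.6]
eef_pos: [473.9, -106.0, 28.2]
contact_force: [-0.7, -0.3, -0.1]
```

```bash
python3 -m pendant '[{"dx":0,"dy":0,"dz":0.01,"turn":0},{"dx":0,"dy":0,"dz":0.02,"turn":0}]' | grep -E "pos|force"
```

```text
eef_pos: [473.9, -106.0, 27.2]
contact_force: [0.1, 0.2, 0.5]
```

```bash
python3 -m pendant '[{"dx":0,"dy":0,"dz":0.01,"turn":0}]' | grep -E "pos|force"
```

```text
eef_pos: [474.0, -106.0, 26.7]
contact_force: [-0.4, -0.5, 3.4]
```

```bash
python3 -m pendant '[{"dx":0,"dy":0,"dz":0.01,"turn":0}]' | grep -E "pos|force"
```

```text
eef_pos: [474.0, -106.0, 26.3]
contact_force: [-1.0, -0.3, 5.0]
```

```bash
python3 -m pendant '[{"dx":0,"dy":0,"dz":0.01,"turn":0}]' | grep -E "pos|force"
```

```text
eef_pos: [474.0, -106.0, 25.9]
contact_force: [-2.0, -0.2, 5.7]
```

```bash
python3 -m pendant '[{"dx":0,"dy":0,"dz":0.005,"turn":0}]' | grep -E "pos|force"; python3 -m pendant '[{"dx":0,"dy":0,"dz":0,"turn":0}]' | grep -E "pos|force"
```

```text
eef_pos: [474.0, -106.0, 25.8]
contact_force: [-2.6, 0.8, 6.3]
eef_pos: [474.0, -106.0, 25.9]
contact_force: [-1.2, 0.8, 6.5]
```

B took 6.5 N at about 1.7 mm with no click and the force still rising, so it's the stiff one. I'll back off and press A.

```bash
python3 -m pendant '[{"dx":0,"dy":0,"dz":-0.05,"turn":0},{"dx":0,"dy":0,"dz":-0.3,"turn":0},{"dx":0,"dy":0,"dz":-0.6,"turn":0}]' | grep -E "clock|pos|force"; python3 -c "
from go import *
to(465.6,55.5,31)"
```

```text
clock: 13.88
eef_pos: [474.1, -106.0, 56.8]
contact_force: [-0.1, -1.0, 0.5]
t 13.88 tcp [ 474.05 -106.     56.83] yaw 22.08 tilt 0.06 F [-0.11 -1.01  0.5 ] gap 0.4
dx 1.058 dy -3.056 dz 0.519
```

```bash
python3 -m pendant '[{"dx":0.35,"dy":-1,"dz":0,"turn":0},{"dx":0.75,"dy":-2.2,"dz":0,"turn":0},{"dx":1.06,"dy":-3.06,"dz":0,"turn":0},{"dx":1.06,"dy":-3.06,"dz":0.1,"turn":0},{"dx":1.06,"dy":-3.06,"dz":0.25,"turn":0},{"dx":1.06,"dy":-3.06,"dz":0.4,"turn":0},{"dx":1.06,"dy":-3.06,"dz":0.48,"turn":0},{"dx":1.06,"dy":-3.06,"dz":0.52,"turn":0}]' | grep -E "clock|pos|force"; python3 - <<'E'
from go import *
to(465.6,55.5,29)
im=r.read_camera("side"); cv2.imwrite("pics/side11.png",im[:,:,::-1])
c=im[100:270,250:370,::-1]
cv2.imwrite("pics/s11z.png",cv2.resize(c,None,fx=3.5,fy=3.5,interpolation=cv2.INTER_CUBIC))
E
```

```text
clock: 14.88
eef_pos: [465.5, 55.2, 30.6]
contact_force: [0.1, -1.2, -0.0]
t 14.88 tcp [465.48  55.23  30.6 ] yaw 22.04 tilt 0.09 F [ 0.1  -1.19 -0.03] gap 0.4
dx 0.004 dy -0.004 dz 0.032
```

View pics/s11z.png

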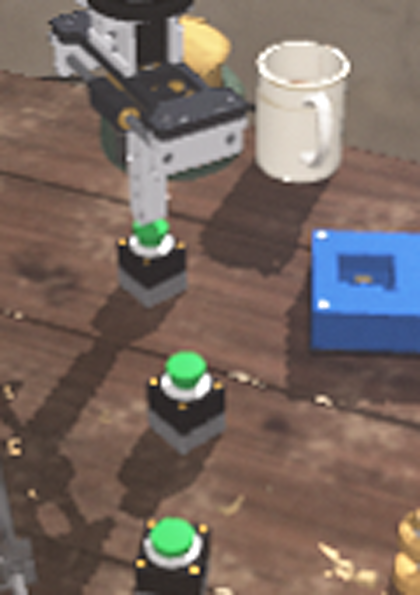

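B's cap is still out, C's is in, and the tip is over A.

```bash
python3 -m pendant '[{"dx":0,"dy":0,"dz":0.012,"turn":0},{"dx":0,"dy":0,"dz":0.024,"turn":0},{"dx":0,"dy":0,"dz":0.036,"turn":0},{"dx":0,"dy":0,"dz":0.048,"turn":0},{"dx":0,"dy":0,"dz":0.06,"turn":0}]' | grep -E "clock|pos|force"; python3 -m pendant '[{"dx":0,"dy":0,"dz":0.01,"turn":0}]' | grep -E "pos|force"
```

```text
clock: 15.55
eef_pos: [465.5, 55.3, 27.6]
contact_force: [-0.3, -0.5, 0.0]
eef_pos: [465.5, 55.4, 27.1]
contact_force: [0.9, 0.7, 0.5]
```

```bash
python3 -m pendant '[{"dx":0,"dy":0,"dz":0.01,"turn":0}]' | grep -E "pos|force"
```

```text
eef_pos: [465.5, 55.4, 26.5]
contact_force: [-0.5, 0.3, 2.4]
```

```bash
python3 -m pendant '[{"dx":0,"dy":0,"dz":0.01,"turn":0}]' | grep -E "pos|force"
```

```text
eef_pos: [465.5, 55.4, 26.1]
contact_force: [-0.6, 0.1, 3.2]
```

```bash
python3 -m pendant '[{"dx":0,"dy":0,"dz":0.01,"turn":0}]' | grep -E "pos|force"
```

```text
eef_pos: [465.5, 55.3, 25.6]
contact_force: [-0.4, 0.1, 3.0]
```

Softer than B, as expected for a light one. I'll continue.

```bash
python3 -m pendant '[{"dx":0,"dy":0,"dz":0.01,"turn":0}]' | grep -E "pos|force"
```

```text
eef_pos: [465.5, 55.4, 25.0]
contact_force: [-1.0, -0.8, 2.7]
```

```bash
python3 -m pendant '[{"dx":0,"dy":0,"dz":0.01,"turn":0}]' | grep -E "pos|force"
```

```text
eef_pos: [465.5, 55.3, 24.6]
contact_force: [-1.0, -0.1, 4.0]
```

```bash
python3 -m pendant '[{"dx":0,"dy":0,"dz":0.01,"turn":0}]' | grep -E "pos|force"
```

```text
eef_pos: [465.5, 55.4, 24.0]
contact_force: [-0.6, -0.2, 2.6]
```

```bash
python3 -m pendant '[{"dx":0,"dy":0,"dz":0.01,"turn":0}]' | grep -E "pos|force"
```

```text
eef_pos: [465.5, 55.4, 23.4]
contact_force: [-0.6, -0.3, 0.3]
```

A clicked in too, at a peak of about 4 N. Now I'll rise, open to about 70 mm, turn to B's yaw and move over B.

```bash
python3 -m pendant '[{"dx":0,"dy":0,"dz":-0.2,"turn":0},{"dx":0,"dy":0,"dz":-0.7,"turn":0}]' | grep -E "clock|pos|force"; python3 - <<'E'
from go import *
to(473.9,-106,58,30.8)
print(r.observe()['joint_pos'].round(2))
im=r.read_camera("side"); cv2.imwrite("pics/side12.png",im[:,:,::-1])
c=im[140:280,250:370,::-1]
cv2.imwrite("pics/s12z.png",cv2.resize(c,None,fx=4,fy=4,interpolation=cv2.INTER_CUBIC))
E
```

```text
clock: 16.8
eef_pos: [464.8, 55.3, 58.6]
contact_force: [-0.1, -0.1, 0.5]
t 16.80 tcp [464.81  55.34  58.57] yaw 22.06 tilt 0.18 F [-0.13 -0.12  0.51] gap 0.7
dx -1.044 dy 3.059 dz 0.009 turn -1.747
[ 0.01  0.26 -0.3   2.15  0.11  0.75 -1.55]
```

View pics/s12z.png

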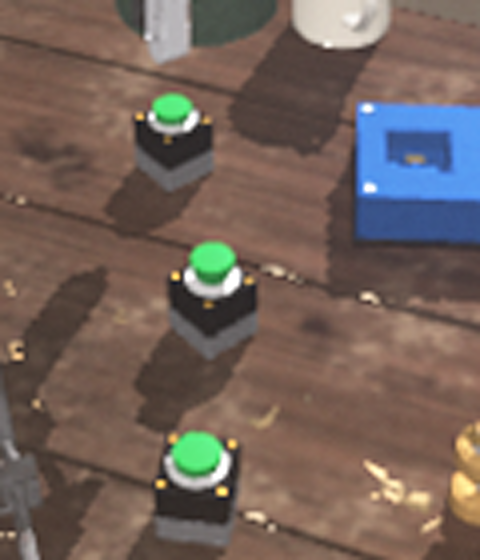

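```bash
python3 -m pendant '[{"dx":-0.35,"dy":1,"dz":0,"turn":-0.5},{"dx":-0.75,"dy":2.2,"dz":0,"turn":-1.2},{"dx":-1.04,"dy":3.06,"dz":0,"turn":-1.75},{"dx":-1.04,"dy":3.06,"dz":0,"turn":-1.75},{"dx":-1.04,"dy":3.06,"dz":0,"turn":-1.75}]' 0.5; python3 - <<'E'
from go import *
to(473.9,-106,58,30.8)
im=r.read_camera("side"); cv2.imwrite("pics/side13.png",im[:,:,::-1])
c=im[120:260,250:370,::-1]
cv2.imwrite("pics/s13z.png",cv2.resize(c,None,fx=4,fy=4,interpolation=cv2.INTER_CUBIC))
im=r.read_camera("top"); cv2.imwrite("pics/top13.png",im[:,:,::-1])
c=im[150:290,230:400,::-1]
cv2.imwrite("pics/t13z.png",cv2.resize(c,None,fx=4,fy=4,interpolation=cv2.INTER_CUBIC))
E
```

```text
clock: 17.48
eef_pos: [476.1, -105.1, 62.0]
tool_rot: [0.964, 0.265, 0.001, -0.0]
contact_force: [0.0, 0.6, -0.3]
finger_gap: 47.4
t 17.48 tcp [ 476.13 -105.12   62.04] yaw 30.78 tilt 0.11 F [ 0.02  0.63 -0.31] gap 47.4
dx -0.047 dy -0.008 dz 0.081 turn -0.004
```

View pics/s13z.png

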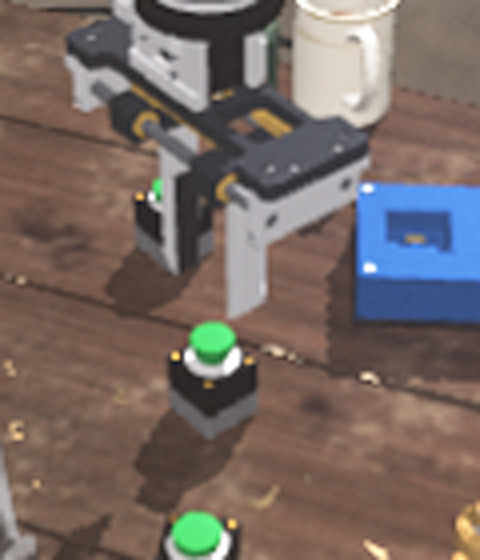

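View pics/t13z.png

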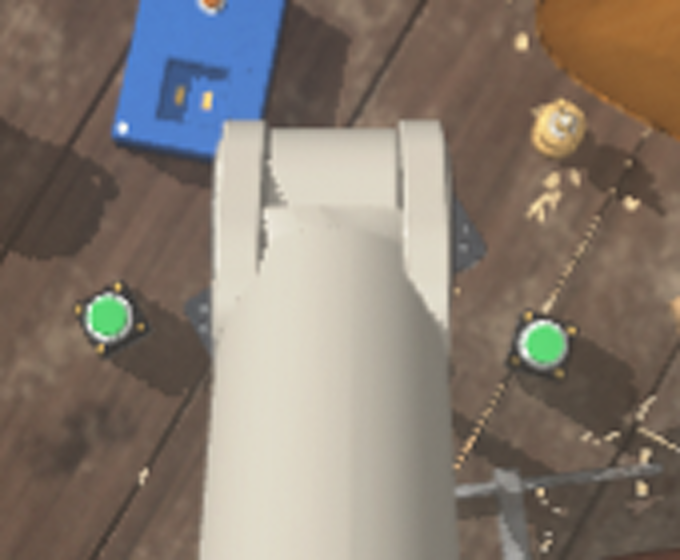

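```bash
python3 - <<'E'
from go import *
s,M=st()
for off in(0,32.5):
  for y in(-30,-24,0,24,30): print(off,y,((proj("side",s['eef_pos']+M@np.array([0,y,-off]))[0]-[250,120])*4).round())
E
python3 -m pendant '[{"dx":-0.05,"dy":-0.01,"dz":0.2,"turn":0},{"dx":-0.05,"dy":-0.01,"dz":0.4,"turn":0},{"dx":-0.05,"dy":-0.01,"dz":0.54,"turn":0},{"dx":-0.05,"dy":-0.01,"dz":0.56,"turn":0},{"dx":-0.05,"dy":-0.01,"dz":0.56,"turn":0}]'; python3 - <<'E'
from go import *
to(473.9,-106,-10,30.8)
im=r.read_camera("side"); cv2.imwrite("pics/side14.png",im[:,:,::-1])
c=im[120:260,250:370,::-1]
cv2.imwrite("pics/s14z.png",cv2.resize(c,None,fx=4,fy=4,interpolation=cv2.INTER_CUBIC))
E
```

```text
t 17.57 tcp [ 476.19 -104.41   61.97] yaw 30.88 tilt 0.11 F [-1.2   0.92 -0.25] gap 54.9
0 -30 [182. 301.]
0 -24 [188. 307.]
0 0 [213. 327.]
0 24 [238. 349.]
0 30 [244. 354.]
32.5 -30 [181. 260.]
32.5 -24 [187. 265.]
32.5 0 [212. 286.]
32.5 24 [238. 307.]
32.5 30 [244. 313.]
clock: 18.2
eef_pos: [473.9, -105.2, 33.9]
tool_rot: [0.964, 0.266, 0.001, -0.0]
contact_force: [0.1, -0.6, 0.0]
finger_gap: 70.3
t 18.20 tcp [ 473.86 -105.16   33.89] yaw 30.89 tilt 0.11 F [ 0.15 -0.56  0.  ] gap 70.3
dx -0.010 dy 0.015 dz 0.878 turn 0.018
```

View pics/s14z.png

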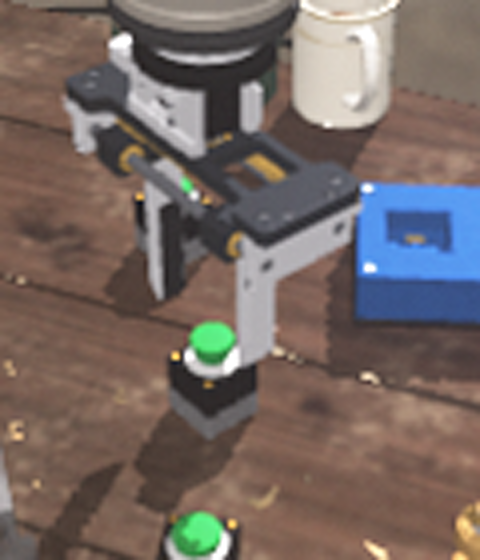

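The fingertips appear where the +32.5 mm offset predicts, and they straddle B. Going down to a tip height of about 22 mm.

```bash
python3 -m pendant '[{"dx":-0.01,"dy":0.015,"dz":0.15,"turn":0},{"dx":-0.01,"dy":0.015,"dz":0.35,"turn":0},{"dx":-0.01,"dy":0.015,"dz":0.55,"turn":0},{"dx":-0.01,"dy":0.015,"dz":0.7,"turn":0},{"dx":-0.01,"dy":0.015,"dz":0.82,"turn":0},{"dx":-0.01,"dy":0.015,"dz":0.87,"turn":0}]'; python3 - <<'E'
from go import *
to(473.9,-106,-10,30.8)
im=r.read_camera("side"); cv2.imwrite("pics/side15.png",im[:,:,::-1])
c=im[120:260,250:370,::-1]
cv2.imwrite("pics/s15z.png",cv2.resize(c,None,fx=4,fy=4,interpolation=cv2.INTER_CUBIC))
E
```

```text
clock: 19.0
eef_pos: [473.8, -106.0, -9.9]
tool_rot: [0.964, 0.266, 0.001, -0.001]
contact_force: [-0.7, -0.1, 1.3]
finger_gap: 70.2
t 19.00 tcp [ 473.85 -106.01   -9.86] yaw 30.89 tilt 0.10 F [-0.66 -0.1   1.29] gap 70.2
dx 0.001 dy 0.000 dz 0.003 turn 0.017
```

View pics/s15z.png

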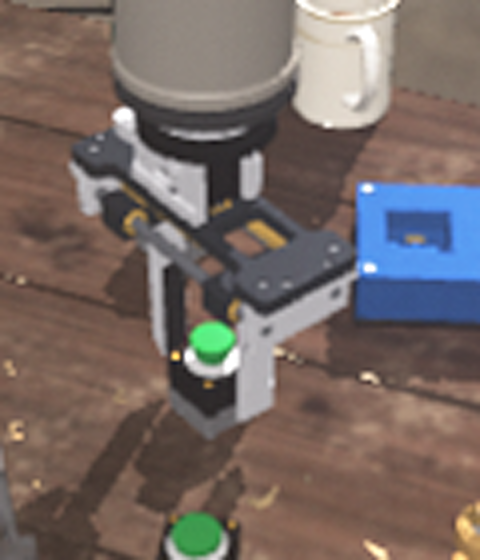

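```bash
python3 -m pendant '[{"dx":0,"dy":0,"dz":0,"turn":0},{"dx":0,"dy":0,"dz":0,"turn":0},{"dx":0,"dy":0,"dz":0,"turn":0},{"dx":0,"dy":0,"dz":0,"turn":0},{"dx":0,"dy":0,"dz":0,"turn":0}]' -1
```

```text
clock: 19.68
eef_pos: [474.0, -106.2, -9.7]
tool_rot: [0.964, 0.266, 0.001, -0.0]
contact_force: [0.2, -1.7, 2.7]
finger_gap: 39.9
```

```bash
python3 -m pendant '[{"dx":0,"dy":0,"dz":-0.2,"turn":0},{"dx":0,"dy":0,"dz":-0.6,"turn":0},{"dx":0,"dy":0,"dz":-1.1,"turn":0},{"dx":0,"dy":0,"dz":-1.5,"turn":0},{"dx":0,"dy":0,"dz":-1.6,"turn":0}]'; python3 - <<'E'
from meas import *
from go import to
print(plane("side",(302.6,209.1),42))
S=cv2.imread("pics/side0.png")[:,:,::-1].astype(float); g=np.clip(S[:,:,0]-S[:,:,2],0,None)
a=wc(g,293.4,208.5,2);b=wc(g,311.9,209.6,2);print(a,b,plane("side",a,42),plane("side",b,42),plane("side",(a+b)/2,42))
to(625,0,72,-10.6)
E
```

```text
clock: 20.3
eef_pos: [474.3, -106.3, 71.5]
tool_rot: [0.964, 0.266, 0.002, -0.0]
contact_force: [-0.6, -0.9, -5.1]
finger_gap: 39.8
[ 474.16132146 -108.0814499    42.        ]
[293.42566586 208.45956416] [311.93033708 209.49550562] [ 452.53104948 -102.87693313   42.        ] [ 496.22248617 -112.47762686   42.        ] [ 474.39856808 -107.68010278   42.        ]
t 20.30 tcp [ 474.34 -106.3    71.51] yaw 30.88 tilt 0.19 F [-0.58 -0.86 -5.11] gap 39.8
dx 3.677 dy -0.278 dz 0.002 turn 8.296
```

```bash
python3 -m pendant '[{"dx":0.5,"dy":-0.03,"dz":0,"turn":1},{"dx":1.3,"dy":-0.1,"dz":0,"turn":2.6},{"dx":2.1,"dy":-0.15,"dz":0,"turn":4.3},{"dx":2.9,"dy":-0.2,"dz":0,"turn":6},{"dx":3.4,"dy":-0.25,"dz":0,"turn":7.5},{"dx":3.68,"dy":-0.28,"dz":0,"turn":8.3},{"dx":3.68,"dy":-0.28,"dz":0,"turn":8.3},{"dx":3.68,"dy":-0.28,"dz":0,"turn":8.3}]'; python3 - <<'E'
from go import *
to(625.25,-0.4,45,-10.6)
for n,(u,v,w,h) in(("side",(290,80,140,140)),("top",(200,90,140,140))):
    im=r.read_camera(n); cv2.imwrite(f"pics/{n}16.png",im[:,:,::-1])
    cv2.imwrite(f"pics/{n}16z.png",cv2.resize(im[v:v+h,u:u+w,::-1],None,fx=4,fy=4,interpolation=cv2.INTER_CUBIC))
E
```

```text
clock: 21.3
eef_pos: [624.1, -0.5, 71.5]
tool_rot: [0.996, -0.092, 0.001, -0.0]
contact_force: [-0.5, -0.0, -4.4]
finger_gap: 39.4
t 21.30 tcp [ 6.2409e+02 -4.7000e-01  7.1510e+01] yaw -10.54 tilt 0.11 F [-0.51 -0.03 -4.41] gap 39.4
dx 0.022 dy -0.005 dz 0.530 turn 0.012
```

View pics/side16z.png

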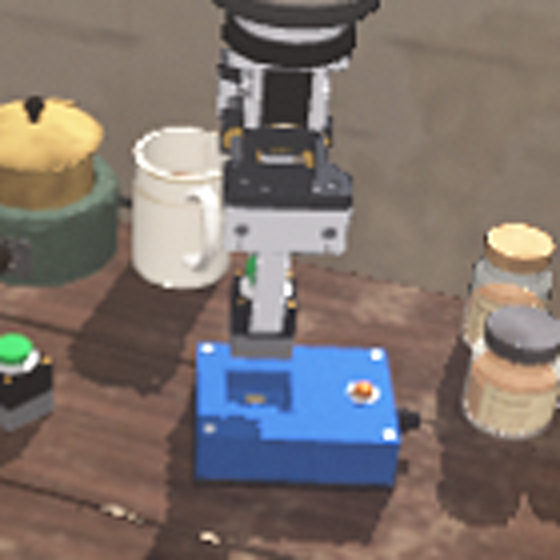

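View pics/top16z.png

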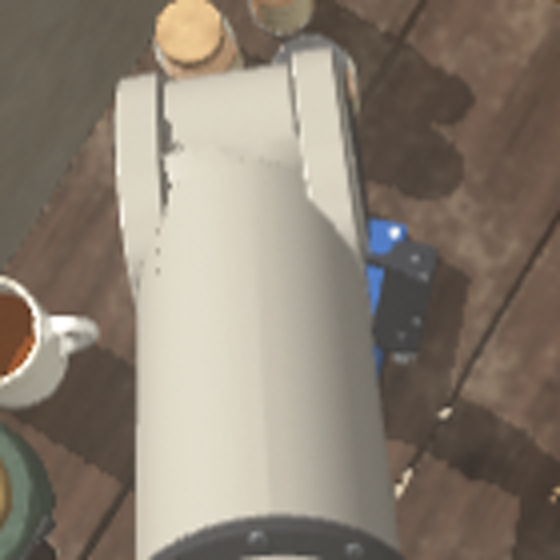

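```bash
python3 -m pendant '[{"dx":0.02,"dy":0,"dz":0.15,"turn":0},{"dx":0.02,"dy":0,"dz":0.35,"turn":0},{"dx":0.02,"dy":0,"dz":0.48,"turn":0},{"dx":0.02,"dy":0,"dz":0.52,"turn":0}]'; python3 - <<'E'
from go import *
to(625.25,-0.4,45,-10.6); s=r.observe()
im=r.read_camera("side"); cv2.imwrite("pics/side17.png",im[:,:,::-1])
u,v,w,h=330,120,70,80
z=cv2.resize(im[v:v+h,u:u+w,::-1],None,fx=7,fy=7,interpolation=cv2.INTER_CUBIC)
cv2.imwrite("pics/side17z.png",z)
a=np.radians(-10.6); ex=np.array([np.cos(a),np.sin(a),0]); ey=np.array([-np.sin(a),np.cos(a),0])
b=np.array([0.55,-0.8,0])  # side-camera minus average bias
c=np.array([s['eef_pos'][0],s['eef_pos'][1],s['eef_pos'][2]+9.7])+b
for sx in(-20,20):
  for sy in(-20,20):
    for hz in (0,42): print("switch",sx,sy,hz,((proj("side",c+sx*ex+sy*ey+[0,0,hz])[0]-[u,v]+.5)*7).round())
k=np.array([625.25,-.4,42])+b
for sx in(-21.2,21.2):
  for sy in(-21.2,21.2): print("socket",sx,sy,((proj("side",k+sx*ex+sy*ey)[0]-[u,v]+.5)*7).round())
E
```

```text
clock: 21.9
eef_pos: [625.0, -0.8, 45.1]
tool_rot: [0.996, -0.092, 0.001, -0.0]
contact_force: [0.4, -0.2, -4.5]
finger_gap: 39.7
t 21.90 tcp [624.97  -0.79  45.09] yaw -10.60 tilt 0.09 F [ 0.42 -0.17 -4.47] gap 39.7
dx 0.004 dy -0.009 dz 0.002 turn 0.001
switch -20 -20 0 [123. 406.]
switch -20 -20 42 [131. 315.]
switch -20 20 0 [120. 341.]
switch -20 20 42 [128. 251.]
switch 20 -20 0 [230. 409.]
switch 20 -20 42 [241. 319.]
switch 20 20 0 [224. 345.]
switch 20 20 42 [235. 255.]
socket -21.2 -21.2 [118. 433.]
socket -21.2 21.2 [116. 365.]
socket 21.2 -21.2 [231. 437.]
socket 21.2 21.2 [225. 369.]
```

View pics/side17z.png

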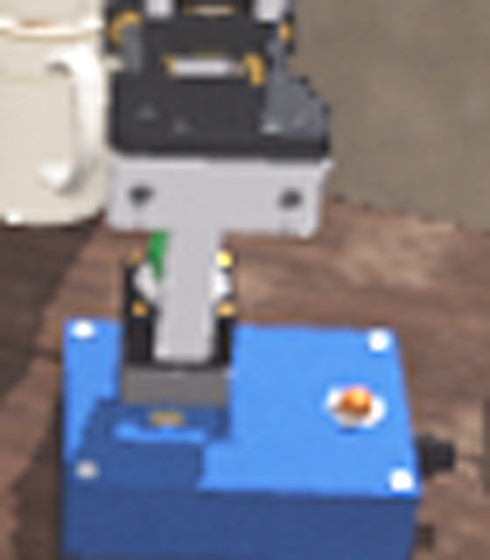

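The side view agrees with the predicted switch corners and socket edges to within 1 px, so I'll lower it in.

```bash
python3 -m pendant '[{"dx":0,"dy":-0.01,"dz":0.06,"turn":0},{"dx":0,"dy":-0.01,"dz":0.12,"turn":0},{"dx":0,"dy":-0.01,"dz":0.18,"turn":0},{"dx":0,"dy":-0.01,"dz":0.22,"turn":0},{"dx":0,"dy":-0.01,"dz":0.25,"turn":0}]'; python3 -m pendant '[{"dx":0,"dy":0,"dz":0.03,"turn":0},{"dx":0,"dy":0,"dz":0.06,"turn":0}]'
```

```text
clock: 22.58
eef_pos: [625.2, -0.3, 32.6]
tool_rot: [0.996, -0.092, 0.001, -0.0]
contact_force: [-0.4, -0.8, -4.5]
finger_gap: 39.9
clock: 22.82
eef_pos: [625.2, -0.3, 29.6]
tool_rot: [0.996, -0.092, 0.001, -0.0]
contact_force: [0.1, -0.3, -4.3]
finger_gap: 39.7
```

```bash
python3 -m pendant '[{"dx":0,"dy":0,"dz":0.03,"turn":0},{"dx":0,"dy":0,"dz":0.06,"turn":0},{"dx":0,"dy":0,"dz":0.09,"turn":0}]' | grep -E "pos|force"; python3 -m pendant '[{"dx":0,"dy":0,"dz":0.03,"turn":0},{"dx":0,"dy":0,"dz":0.06,"turn":0},{"dx":0,"dy":0,"dz":0.09,"turn":0}]' | grep -E "pos|force"
```

```text
eef_pos: [625.3, -0.3, 25.0]
contact_force: [0.8, -0.3, -3.8]
eef_pos: [625.3, -0.3, 20.4]
contact_force: [0.9, 0.4, -5.0]
```

```bash
python3 -m pendant '[{"dx":0,"dy":0,"dz":0.02,"turn":0},{"dx":0,"dy":0,"dz":0.04,"turn":0},{"dx":0,"dy":0,"dz":0.06,"turn":0}]' | grep -E "pos|force"; python3 -m pendant '[{"dx":0,"dy":0,"dz":0.02,"turn":0}]' | grep -E "pos|force"
```

```text
eef_pos: [625.3, -0.3, 17.3]
contact_force: [-0.5, -0.4, -4.6]
eef_pos: [625.3, -0.3, 16.3]
contact_force: [-1.1, -0.6, 1.5]
```

```bash
python3 -m pendant '[{"dx":0,"dy":0,"dz":0.015,"turn":0}]' | grep -E "pos|force"
```

```text
eef_pos: [625.4, -0.3, 16.2]
contact_force: [-8.1, -0.5, 16.6]
```

It bottomed out at z=16.2, against 16.3 predicted for fully home. Releasing.

```bash
python3 -m pendant '[{"dx":0,"dy":0,"dz":0,"turn":0},{"dx":0,"dy":0,"dz":0,"turn":0},{"dx":0,"dy":0,"dz":0,"turn":0},{"dx":0,"dy":0,"dz":0,"turn":0}]' 0.4; python3 -m pendant '[{"dx":0,"dy":0,"dz":-0.15,"turn":0},{"dx":0,"dy":0,"dz":-0.5,"turn":0},{"dx":0,"dy":0,"dz":-1,"turn":0},{"dx":0,"dy":0,"dz":-1.8,"turn":0},{"dx":0,"dy":0,"dz":-2.2,"turn":0},{"dx":0,"dy":0,"dz":-2.2,"turn":0}]'; python3 - <<'E'
from go import *
to(430,-330,125)
im=r.read_camera("side"); cv2.imwrite("pics/side18.png",im[:,:,::-1])
u,v,w,h=270,80,150,190
cv2.imwrite("pics/side18z.png",cv2.resize(im[v:v+h,u:u+w,::-1],None,fx=3.1,fy=3.1,interpolation=cv2.INTER_CUBIC))
E
```

```text
clock: 24.7
eef_pos: [625.4, -0.3, 16.2]
tool_rot: [0.996, -0.092, 0.001, -0.0]
contact_force: [-0.1, 0.5, -0.9]
finger_gap: 66.2
clock: 25.45
eef_pos: [626.5, -0.3, 129.1]
tool_rot: [0.996, -0.092, 0.003, -0.001]
contact_force: [0.3, -0.7, 0.4]
finger_gap: 65.3
t 25.45 tcp [ 6.2651e+02 -3.0000e-01  1.2907e+02] yaw -10.61 tilt 0.35 F [ 0.3  -0.74  0.41] gap 65.3
dx -2.649 dy 7.205 dz 0.052
```

View pics/side18z.png

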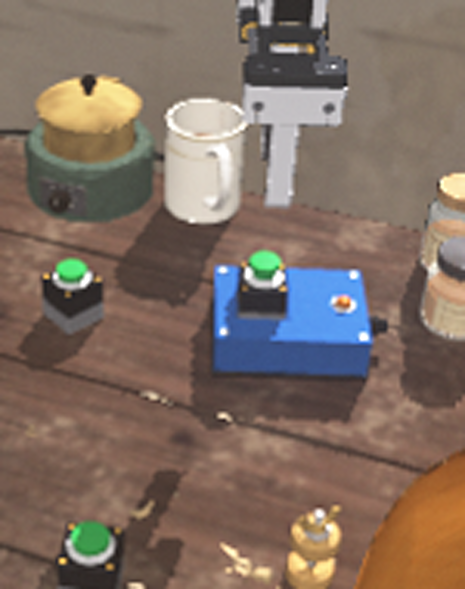

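```bash
python3 -m pendant '[{"dx":-0.8,"dy":0.4,"dz":0,"turn":0},{"dx":-1.8,"dy":0.8,"dz":0,"turn":0},{"dx":-2.8,"dy":1.2,"dz":0,"turn":0},{"dx":-3.2,"dy":1.5,"dz":0,"turn":0},{"dx":-3.2,"dy":1.5,"dz":0,"turn":0}]'; python3 - <<'E'
from meas import *
for n,(u,v,w,h) in(("side",(270,130,140,140)),("top",(190,120,200,140))):
    im=r.read_camera(n); cv2.imwrite(f"pics/{n}19.png",im[:,:,::-1])
    cv2.imwrite(f"pics/{n}19z.png",cv2.resize(im[v:v+h,u:u+w,::-1],None,fx=4,fy=4,interpolation=cv2.INTER_CUBIC))
    for c,s in greens(im)[1]: print(n,c.round(1),s,plane(n,c,86).round(1))
    print(proj(n,[(625.25,-.4,86),(625.25,-.4,79.5)]).round(1))
E
```

```text
clock: 26.12
eef_pos: [452.9, -45.4, 126.6]
tool_rot: [0.996, -0.093, 0.002, -0.0]
contact_force: [-0.2, -0.6, -0.2]
finger_gap: 65.8
side [355.  164.9] [351 161   9   9  60] [623.1  -7.5  86. ]
side [292.5 166.9] [288 164  10   7  47] [462.2   4.8  86. ]
side [298.7 252.9] [293 248  13  11 104] [ 446.5 -278.7   86. ]
[[355.2 163.3]
 [355.  165.3]]
top [275.8 170.2] [272 166   9   9  62] [624.2   1.6  86. ]
top [365.5 235.6] [362 232   8   8  53] [ 446.1 -243.1   86. ]
[[276.6 169.8]
 [276.7 170.2]]
```

View pics/side19z.png

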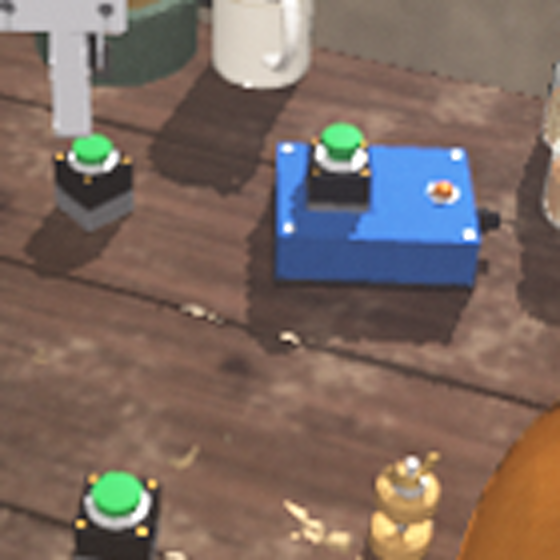

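View pics/top19z.png

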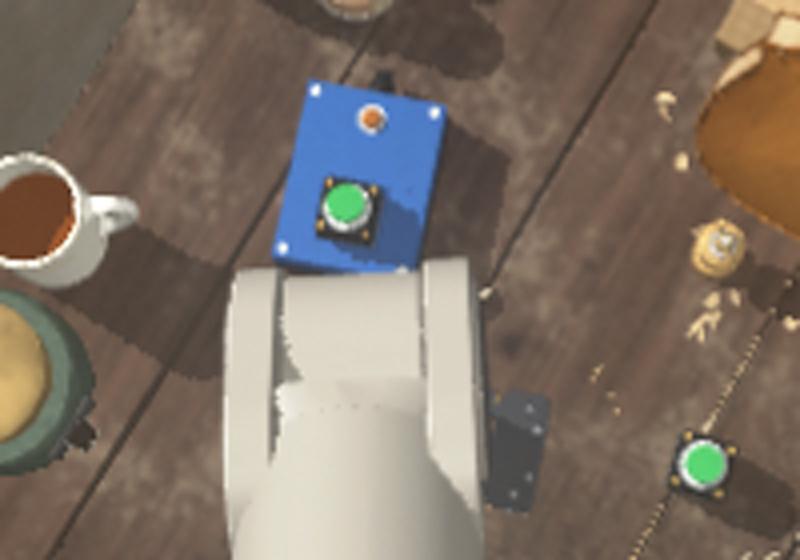

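The switch is square in the socket with its grey foot sunk out of sight and its cap standing proud. A and C are in place and pushed in, and nothing is touching. Handing in.

```bash
python3 -c "
from plant import r
print(r.finish_job())"
```

```text
the job is handed in; nothing more can be done
None
```

The stiff switch is seated upright and fully home in the blue box with its cap still out. Both light switches are clicked in and still standing where they were. I handed the job in at about 26 s.

- **Pressing:** two caps clicked, the one near (449, -247) at about 4.6 N (single readings up to 5.0 N) and the one near (466, 55) at about 4 N. In both, the force fell to about 0 as the cap snapped in. The third, near (474, -106), reached 6.5 N with the force still rising and no click, so I took it as the stiff one.
- **Fitting:** I gripped the stiff switch by its housing (gap 39.9 mm), turned it to the box and lowered it in. It met no resistance until it touched bottom at z = 16.2 mm, against 16.3 predicted for fully home. I briefly pushed down there with about 17 N, on the housing only.
- **Last checks:** in both pictures the switch sits square in the socket. Its cap is within about 2 px of where a seated, cap-out switch should appear. The two light switches' caps are visibly lower. The mug and spool clamp look unmoved; I did not check the sanding block in the last pictures.
- **Disagreement:** the fingertips were really about 32.5 mm higher than the reported tool position, by both touch and camera. I corrected for this throughout.
- **Not confirmed:** at the end the arm hid the light switch near (466, 55) from the top camera, so its final place is seen from the side only.

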